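# Mark a batch of aluminium blanks in the pedal press

## Task

Mark the batch of aluminium blanks that lies on the bench, in this order. Push the oiler's plunger fully down to its stop and let it rise; lay every blank flat in the marking press, one to a bay, and let go; strike them twice by pressing the foot pedal right down to its stop, letting it come fully up, and pressing it down to the stop again, with all the blanks in the bays; move all the blanks to the low grey tray, flat on its floor and none stacked; and last, push the oiler's plunger fully down again and let it rise. Do not knock over the jar beside the press.

Things in the scene. Friction and masses are not known exactly. Their poses are not given: they have to be found in the camera images.
- blank0: A plain aluminium bar blank, 90 mm long (its x) by 30 mm wide (its y) by 36 mm high (its z), 0.26 kg. Origin at its centre. Two to four of the four blanks are present, lying on the bench in front of the press (None if absent).
- blank1: A plain aluminium bar blank, 90 mm long (its x) by 30 mm wide (its y) by 36 mm high (its z), 0.26 kg. Origin at its centre. Two to four of the four blanks are present, lying on the bench in front of the press (None if absent).
- blank2: A plain aluminium bar blank, 90 mm long (its x) by 30 mm wide (its y) by 36 mm high (its z), 0.26 kg. Origin at its centre. Two to four of the four blanks are present, lying on the bench in front of the press (None if absent).
- blank3: A plain aluminium bar blank, 90 mm long (its x) by 30 mm wide (its y) by 36 mm high (its z), 0.26 kg. Origin at its centre. Two to four of the four blanks are present, lying on the bench in front of the press (None if absent).
- press: Grey marking press, fixed. Origin on the bench under the middle of its bed; x points from the 42 mm high fence (x -62 mm) to the rams (x +62 mm) and 70 mm high housing, y across the bays. Bed floor 12 mm above the bench. Four open bays along x, each 50 mm wide, 125 mm long, centre lines at y -87, -29, +29, +87 mm, parted by 8 mm ribs whose tops are 28 mm above the bench.
- rams (a joint): Travel towards the fence of the press's four steel rams (one at the +x end of each bay, up to 40 mm high), driven by the pedal: 0 back, 0.032 m fully forward; they push the blanks up against the fence, leaving 2 to 3 mm of play.
- pedal_base: Fixed base of the foot pedal, standing on the bench to one side of the press: grey, 190 mm (x) by 105 mm (y). Origin on the bench under its middle. The pedal's hinge lies along y at x = +70 mm, 38 mm above the bench; the pedal slopes up from it towards -x.
- pedal_toe (a point): Middle of the tread near the pedal's free end, on its upper face, 125 mm from the hinge; it moves with the pedal: 90 mm above the bench when up, about 54 mm when at the stop. The pedal is a steel plate 80 mm wide with rubber strips.
- pedal (a joint): Angle of the pedal: 0 up (sprung), 0.30 rad at its lower stop. Needs about 5 to 9 N at the toe, up to 15 N when blanks are being pushed.
- oiler: One-shot oiler fixed on the bench near one side of the press: an upright aluminium cylinder of 64 mm diameter on an 72 mm foot, its body 94 mm high. Origin on the bench under its axis.
- plunger_top (a point): Centre of the top of the oiler's round black plunger head (44 mm diameter, 12 mm thick), 131 mm above the bench when up; moves down with it.
- plunger (a joint): Travel of the oiler's plunger: 0 up (sprung), 0.020 m at its lower stop. Needs 4 to 9 N.
- tray: Low grey open tray fixed on the bench, 260 mm (x) by 135 mm (y), walls 5 mm thick and 20 mm high over all, floor 5 mm thick. Origin on the bench under its middle. Four blanks fit side by side with their length along the tray's y.
- jar: Bystander: heavy jar of screws, 72 mm in diameter and 80 mm high, beside the press, on the side away from the oiler. Origin at the middle of its underside.
There are look-alikes about, which are no part of the job. Leave any red or turquoise look-alike of the blank2 alone.

How it is judged:
On the way, in this order (a step that is already met when the one before it is completed fails the run):
1. the oiler's plunger is pressed down to its stop (value of joint plunger above 0.018 m), for 0.1 s.
2. every blank lies flat in a bay of the press, released, with the plunger up again (x of blank0 in the frame of press between -0.032 and 0.032 m and y of blank0 in the frame of press between -0.115 and 0.115 m and z of blank0 in the frame of press between 0.01 and 0.036 m and x of blank1 in the frame of press between -0.032 and 0.032 m and y of blank1 in the frame of press between -0.115 and 0.115 m and z of blank1 in the frame of press between 0.01 and 0.036 m and x of blank2 in the frame of press between -0.032 and 0.032 m and y of blank2 in the frame of press between -0.115 and 0.115 m and z of blank2 in the frame of press between 0.01 and 0.036 m and x of blank3 in the frame of press between -0.032 and 0.032 m and y of blank3 in the frame of press between -0.115 and 0.115 m and z of blank3 in the frame of press between 0.01 and 0.036 m and contact force between the fingers and blank0 below 0.3 N and contact force between the fingers and blank1 below 0.3 N and contact force between the fingers and blank2 below 0.3 N and contact force between the fingers and blank3 below 0.3 N and linear speed of each of blank0, blank1, blank2, blank3 below 0.02 m/s and value of joint plunger below 0.004 m and value of joint pedal below 0.08 rad), for 0.3 s.
3. the pedal is pressed down to its stop with all the blanks in the bays (value of joint pedal above 0.28 rad and x of blank0 in the frame of press between -0.032 and 0.032 m and y of blank0 in the frame of press between -0.115 and 0.115 m and z of blank0 in the frame of press between 0.01 and 0.036 m and x of blank1 in the frame of press between -0.032 and 0.032 m and y of blank1 in the frame of press between -0.115 and 0.115 m and z of blank1 in the frame of press between 0.01 and 0.036 m and x of blank2 in the frame of press between -0.032 and 0.032 m and y of blank2 in the frame of press between -0.115 and 0.115 m and z of blank2 in the frame of press between 0.01 and 0.036 m and x of blank3 in the frame of press between -0.032 and 0.032 m and y of blank3 in the frame of press between -0.115 and 0.115 m and z of blank3 in the frame of press between 0.01 and 0.036 m), for 0.1 s.
4. the pedal is up again (value of joint pedal below 0.04 rad), for 0.1 s.
5. the pedal is pressed down to its stop a second time with all the blanks in the bays (all of step 3), for 0.1 s.
6. every blank lies flat in the tray, released (x of blank0 in the frame of tray between -0.128 and 0.128 m and y of blank0 in the frame of tray between -0.066 and 0.066 m and z of blank0 in the frame of tray between 0.01 and 0.032 m and x of blank1 in the frame of tray between -0.128 and 0.128 m and y of blank1 in the frame of tray between -0.066 and 0.066 m and z of blank1 in the frame of tray between 0.01 and 0.032 m and x of blank2 in the frame of tray between -0.128 and 0.128 m and y of blank2 in the frame of tray between -0.066 and 0.066 m and z of blank2 in the frame of tray between 0.01 and 0.032 m and x of blank3 in the frame of tray between -0.128 and 0.128 m and y of blank3 in the frame of tray between -0.066 and 0.066 m and z of blank3 in the frame of tray between 0.01 and 0.032 m and contact force between the fingers and blank0 below 0.3 N and contact force between the fingers and blank1 below 0.3 N and contact force between the fingers and blank2 below 0.3 N and contact force between the fingers and blank3 below 0.3 N and linear speed of each of blank0, blank1, blank2, blank3 below 0.02 m/s), for 0.3 s.
7. the oiler's plunger is pressed down to its stop again (value of joint plunger above 0.018 m), for 0.1 s.
At the end, for the whole second after the job is handed in: Every blank present lies flat inside the tray (centre within the tray's outline and less than 32 mm above the bench, so not stacked or standing), released and at rest; pedal and plunger are up again (x of blank0 in the frame of tray between -0.128 and 0.128 m and y of blank0 in the frame of tray between -0.066 and 0.066 m and z of blank0 in the frame of tray between 0.01 and 0.032 m and x of blank1 in the frame of tray between -0.128 and 0.128 m and y of blank1 in the frame of tray between -0.066 and 0.066 m and z of blank1 in the frame of tray between 0.01 and 0.032 m and x of blank2 in the frame of tray between -0.128 and 0.128 m and y of blank2 in the frame of tray between -0.066 and 0.066 m and z of blank2 in the frame of tray between 0.01 and 0.032 m and x of blank3 in the frame of tray between -0.128 and 0.128 m and y of blank3 in the frame of tray between -0.066 and 0.066 m and z of blank3 in the frame of tray between 0.01 and 0.032 m and linear speed of each of blank0, blank1, blank2, blank3 below 0.02 m/s and value of joint pedal below 0.04 rad and value of joint plunger below 0.004 m); the robot touches nothing.
It fails at once if the jar is knocked over (tilted by more than 0.7 rad) (angle between jar's own z axis and vertical above 0.7 rad).
Of blank0, blank1, blank2, blank3 only 2 to 4 are there at a start; the rules pass over those that are not, and their reading is None.
At some moment in a run one of blank0, blank1, blank2, blank3 may be knocked a few centimetres aside while the robot is not near it.
Once in a run the grip may slacken for a moment while it holds something.
It also fails if it takes over 210 s, if anything falls off the work surface, if the arm or the gripper's body presses on something with over 40 N, if the wrist force passes 120 N, or if a joint passes its speed limit or range.

## Robot

A 6-joint arm with a two-finger parallel gripper is mounted at the origin on the work surface. World frame = base frame: x ahead of the robot, y to its left, z up, the work surface at z = 0. Lengths are in m, angles in rad, forces in N, time in s.
With the tool pointing down it reaches from about 0.3 to 0.775 m from the base axis. Payload 14.6 kg.
Tool frame: the origin (TCP) lies at the very end of the fingers, on their centre line; the grasp point (between the pads) lies bot.grip_depth behind it (bot.grip_depth is the distance from the TCP to the grasp point, in m); x points along the fingers, z is the direction in which the jaws open and shut, and the axes are right-handed (so a half turn about x gives the same grasp; the last joint's range is limited). The gripper opens to 94 mm and grips with 3 to 60 N. Pads are 16 mm wide; open, the fingers measure 119 mm over their backs; the gripper's body (75 mm by 177 mm) begins 78 mm behind the grasp point.
Start: joints at [1.266, 0.3, 1.521, -0, 1.321, -0.067], TCP at [0.13, 0.535, 0.205] pointing down, gripper open.
Joint ranges: [-3.03, 3.03], [-0.79, 2.21], [0.23, 2.52], [-1.04, 4.18], [0, 3.07], [-2.55, 2.55]. Speed limits (rad/s): [2.22, 2.22, 2.57, 3.14, 3.14, 3.14].

## Interface

Orientations are given as a rotation vector (axis times angle).
In Python, from workcell import bot, vision, finder gives the robot as it stands.
- The arm moves only by the shell command python3 -m creep 'ROWS' [FORCE]. ROWS is JSON, one flat list of numbers, 7 for each row, row after row: the shift along the tool's x, y, z in cm, then the turn, a rotation vector about the tool's x, y, z in degrees, then the opening in per cent of the stroke, from 0 (shut) to 100 (fully open). A call has 1 to 8 rows; each row is the pose to reach, as a shift and turn from the pose commanded when the call began, along the tool's axes at that moment; what a row does not reach only later rows make up. A row lasts 1/10 s, in which the tool goes at most 50 mm and 8.59 degrees, less where a joint would pass 70% of its speed; a pose out of reach is approached as far as the arm can. A call with a gripper value outside its range is refused whole. The fingers move at their own pace and stop on an object; FORCE is the grip in N (left out, the last holds). Time passes only in rows, so rows that repeat a pose let the fingers close. It gives the time, the measured TCP pose, the force and the opening at its end, in the units of the state.
- bot.get_state(): the state, without advancing time (a new reading comes with each control period).
- vision.capture(name): name is "scene" or "top" or "wrist"; returns a dict with "img" (400x640x3 uint8, red, green, blue), "intrinsics" (3x3 intrinsics, pixels), "R" (3x3) and "t" (3): a world point X has camera coordinates R X + t. Camera axes: x right, y down, z forward; pixel columns grow to the right and rows downward; lengths in m; the calibration is good to about 2 mm. A picture is of the moment at which its call begins. There is no depth.
- bot.finish_job(): hands the job in, once; it reports no verdict.
Trained networks look in a picture, given as the dict that the camera call returned (one of the last four; its "shot" number tells which), for a name from the list of things; names that differ only in an ending like _2 or _b are one class to them, and where a whole thing is asked for, a point or a joint stands for the part that bears it (a point fixed in the world has none). Each returns a list of dicts, best first, with "p" (0 to 1); they miss things now and then, are a little off and sometimes report something else, mostly with a low value. They report only what shows in the picture. A call takes as long as a camera call. They do not tell look-alikes from the thing itself.
- finder.search_frame(label, picture): "xy" ([column, row] in pixels, amid what is visible of it).
- finder.regions_of(label, picture): "region" (400x640 bool, what is visible of it) and "xy" ([column, row] in pixels, amid what is visible of it).
The state is a dict: "clock": time; "joints": joint angles; "joint_velocities": joint speeds; "tau": joint torques, N m; "position": TCP position; "tool_rot": TCP orientation; "wrist_force": force on the tool from outside, world axes, zero at the start; "moment": the same for the moment, N m; "gripper_width": opening from 0.0 (shut) to 1.0 (fully open).
Only numpy, scipy, OpenCV 4.12 (cv2) and the standard library are available. Lean on these libraries where they do the work, as an engineer would, in place of code of your own. Each camera call takes 0.05 s, during which the arm holds its last target.

## Working session

There is one attempt and no reset: what is moved stays moved. The work goes in short steps, Python scripts to look and compute and a shell command to move; the robot and the scene stay as the last step left them, time stands still between calls to the robot, and variables do not carry over. Pictures are saved under pics/ and viewed, and the job is handed in when it is done.

```bash
ls; mkdir -p pics
python3 - <<'E'
from workcell import bot, vision, finder
import cv2
s=bot.get_state(); print(s, bot.grip_depth)
for n in ["scene","top","wrist"]:
    p=vision.capture(n); cv2.imwrite(f"pics/a_{n}.png",p["img"][:,:,::-1]); print(n,p["intrinsics"],p["R"],p["t"])
E
```

```text
pics
{'clock': 0.0, 'joints': array([ 1.26637200e+00,  3.00498415e-01,  1.52156774e+00,  2.34561972e-05,
        1.32074804e+00, -6.66247737e-02]), 'joint_velocities': array([ 0.0010963 , -0.00113892, -0.00043624,  0.0014594 ,  0.00078067,
       -0.00011786]), 'tau': array([ 1.59705891e-03, -5.31809735e+01, -3.52733624e+01,  7.08385441e-02,
        2.43708916e-02, -9.34445234e-05]), 'position': array([0.12948939, 0.53426112, 0.20487701]), 'tool_rot': array([-1.0329642 ,  1.31339901,  1.03184394]), 'wrist_force': array([-0.4493506 ,  0.93905318,  1.11033659]), 'moment': array([ 0.0065924 , -0.02072813, -0.00843956]), 'gripper_width': 0.9990913414236162} 0.0188
scene [[404.45188927   0.         322.48452109]
 [  0.         404.45188927 194.68492328]
 [  0.           0.           1.        ]] [[ 8.67045378e-04  9.99767505e-01  2.15449245e-02]
 [ 7.05268124e-01  1.46627155e-02 -7.08789022e-01]
 [-7.08940140e-01  1.58095007e-02 -7.05091439e-01]] [-3.67121196e-04 -2.70835765e-01  1.58990990e+00]
top [[367.43597816   0.         324.61001878]
 [  0.         367.43597816 195.68176545]
 [  0.           0.           1.        ]] [[ 0.01505555 -0.99956725 -0.02527131]
 [-0.98521612 -0.0105163  -0.170993  ]
 [ 0.17065325  0.02747209 -0.9849481 ]] [0.02489091 0.492591   1.060825  ]
wrist [[281.46499804   0.         315.29314956]
 [  0.         281.46499804 198.92779992]
 [  0.           0.           1.        ]] [[ 0.23572867  0.97181724 -0.00179941]
 [ 0.93594071 -0.22652704  0.2696303 ]
 [ 0.26162375 -0.06524374 -0.96296223]] [-0.54902248 -0.02736268  0.39275635]
```

View pics/a_top.png

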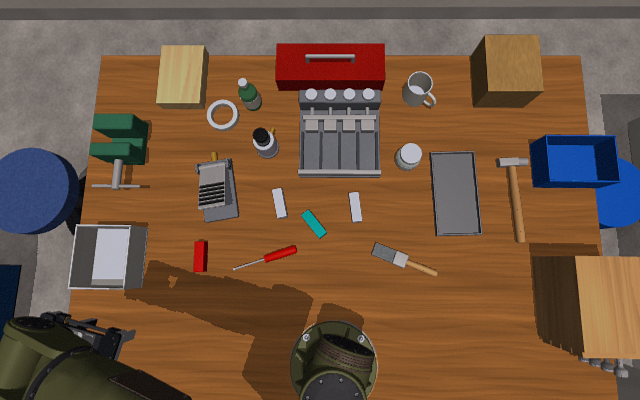

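View pics/a_scene.png

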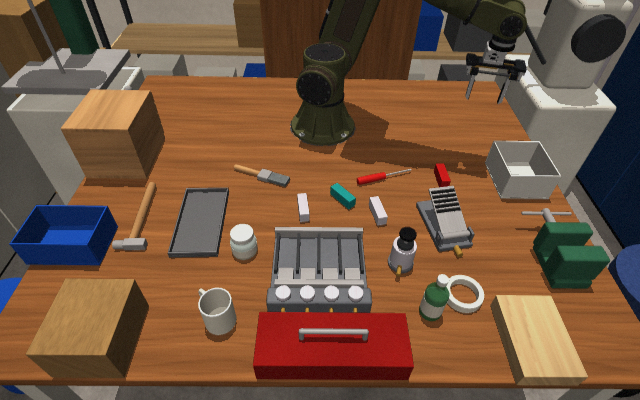

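View pics/a_wrist.png

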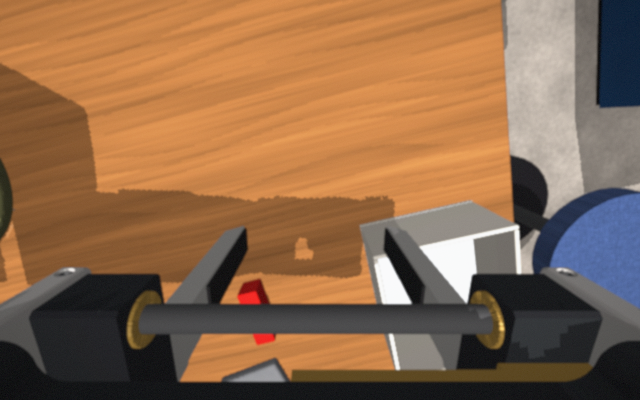

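Two white/aluminium blanks are visible in top at about (279,203) and (355,207). The turquoise and red ones are look-alikes, the oiler is at (264,140), the pedal at (215,190), the press at (340,140), the jar at (408,155) and the tray at (456,193).

```bash
cat > h.py <<'E'
from workcell import bot, vision, finder
import numpy as np, cv2
from scipy.spatial.transform import Rotation as Ro
np.set_printoptions(precision=4,suppress=True)
def ray(p,uv,z):
    d=p["R"].T@np.linalg.inv(p["intrinsics"])@np.array([uv[0],uv[1],1.]); c=-p["R"].T@p["t"]
    return c+d*(z-c[2])/d[2]
def proj(p,X):
    X=np.atleast_2d(X); q=(p["R"]@X.T).T+p["t"]; q=(p["intrinsics"]@q.T).T; return q[:,:2]/q[:,2:]
def save(p,name,box=None,k=1,pts=None):
    im=p["img"][:,:,::-1].copy()
    x0,y0,x1,y1=box or (0,0,640,400)
    im=cv2.resize(im[y0:y1,x0:x1],None,fx=k,fy=k,interpolation=cv2.INTER_CUBIC)
    if pts is not None:
        for u,v in pts: cv2.circle(im,(int((u+.5-x0)*k),int((v+.5-y0)*k)),2,(0,0,255),-1)
    cv2.imwrite("pics/"+name,im)
def delta(pos,down_yaw=None,s=None):
    """tool-axis shift (cm) from present pose to TCP pos; opt. rotation so that tool z is at yaw (world) and x down"""
    s=s or bot.get_state(); R=Ro.from_rotvec(s["tool_rot"]); 
    sh=R.inv().apply(np.array(pos)-s["position"])*100
    if down_yaw is None: return sh,R.as_matrix()
    best=None
    for k in (0,np.pi):
        z=np.array([np.cos(down_yaw+k),np.sin(down_yaw+k),0]); x=np.array([0,0,-1.]); M=np.column_stack([x,np.cross(z,x),z])
        rv=(R.inv()*Ro.from_matrix(M)).as_rotvec(degrees=True)
        if best is None or np.linalg.norm(rv)<np.linalg.norm(best): best=rv
    return sh,best
E
cat > m1.py <<'E'
from h import *
for n in ["top","scene"]:
    p=vision.capture(n)
    for l,z in [("blank0",.036),("press",.02),("pedal_toe",.09),("pedal_base",.02),("oiler",.05),("plunger_top",.131),("tray",.01),("jar",.04)]:
        for d in finder.regions_of(l,p)[:6]:
            m=d["region"].astype(np.uint8); print(n,l,round(d["p"],2),np.round(d["xy"],1),m.sum(),ray(p,d["xy"],z), np.round(cv2.minAreaRect(cv2.findNonZero(m)),1).tolist() if 0 else "")
    if n=="top": save(p,"b1.png",(180,80,500,260),2.5)
    else: save(p,"b2.png",(150,150,490,320),2.3)
E
python3 m1.py
```

```text
top blank0 0.87 [201.2 255.5] 407 [0.3096 0.3946 0.036 ] 
top blank0 0.73 [314.  222.1] 290 [0.413  0.0619 0.036 ] 
top blank0 0.7 [278.3 204.1] 335 [0.4661 0.1709 0.036 ] 
top blank0 0.56 [354.8 205.8] 319 [ 0.4635 -0.0597  0.036 ] 
top press 0.8 [338.8 132.3] 7171 [ 0.6998 -0.0099  0.02  ] 
top pedal_toe 0.71 [210.9 186.3] 1237 [0.5082 0.3612 0.09  ] 
top pedal_base 0.87 [217.  191.1] 2213 [0.507  0.3654 0.02  ] 
top oiler 0.83 [262.8 141. ] 636 [0.6597 0.2238 0.05  ] 
top plunger_top 0.47 [261.9 133.8] 176 [0.6544 0.2106 0.131 ] 
top tray 0.84 [456.5 195.7] 4013 [ 0.5022 -0.3723  0.01  ] 
top jar 0.63 [407.5 154.6] 581 [ 0.6227 -0.2199  0.04  ] 
top jar 0.58 [338.9 132. ] 7144 [ 0.6936 -0.01    0.04  ] 
scene blank0 0.93 [377.5 210.2] 380 [0.4834 0.1658 0.036 ] 
scene blank0 0.76 [301.9 207.5] 278 [ 0.4766 -0.0632  0.036 ] 
scene blank0 0.63 [318.1 271.6] 8077 [ 0.7071 -0.0125  0.036 ] 
scene blank0 0.54 [342.9 197.5] 316 [0.4313 0.0628 0.036 ] 
scene blank0 0.49 [439.8 173.3] 282 [0.3108 0.3911 0.036 ] 
scene press 0.76 [319.1 273.1] 8056 [ 0.7009 -0.0097  0.02  ] 
scene pedal_base 0.86 [449.2 223.5] 2500 [0.5189 0.3799 0.02  ] 
scene oiler 0.62 [403.  250.6] 1012 [0.6455 0.2179 0.05  ] 
scene oiler 0.57 [301.4 206.8] 296 [ 0.4869 -0.0641  0.05  ] 
scene plunger_top 0.63 [406.9 232.8] 219 [0.6502 0.2141 0.131 ] 
scene tray 0.8 [201.1 223. ] 3314 [ 0.5215 -0.3628  0.01  ] 
scene jar 0.84 [242.8 241.9] 812 [ 0.6146 -0.2222  0.04  ]
```

View pics/b1.png

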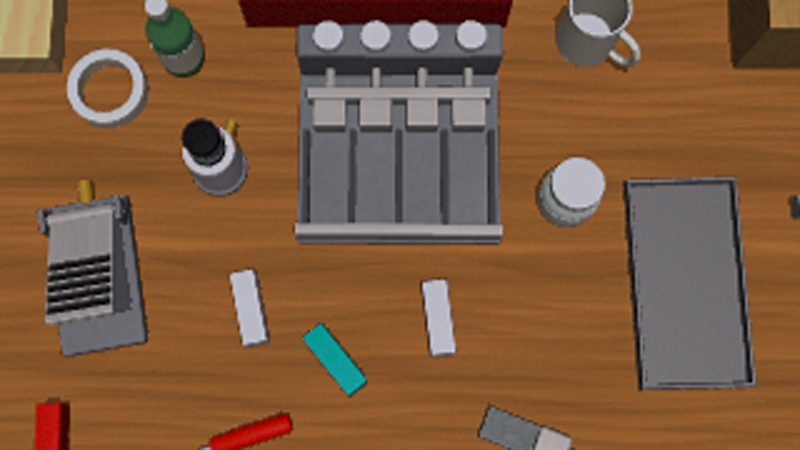

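View pics/b2.png

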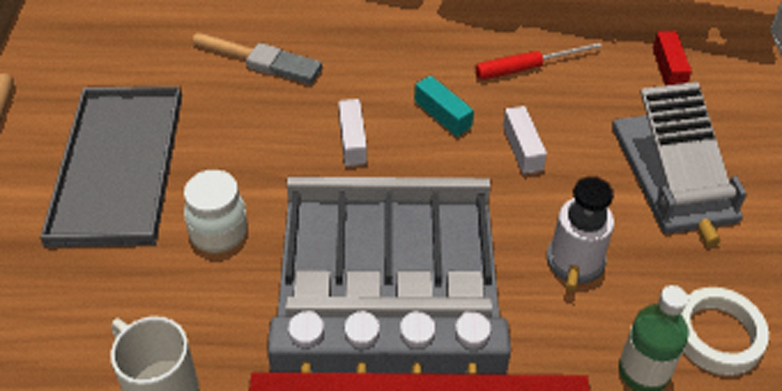

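```bash
cat > fit.py <<'E'
from h import *
from scipy.optimize import minimize
def box(dx,dy,z0,z1): return np.array([[sx*dx/2,sy*dy/2,z] for sx in(-1,1) for sy in(-1,1) for z in(z0,z1)])
def hullmask(p,P,th):
    x,y,a=th; c,s=np.cos(a),np.sin(a); W=P.copy(); W[:,0]=x+c*P[:,0]-s*P[:,1]; W[:,1]=y+s*P[:,0]+c*P[:,1]
    q=proj(p,W); h=cv2.convexHull(np.round((q+0.5)*16*4).astype(np.int32)-8)
    m=np.zeros((1600,2560),np.uint8); cv2.fillPoly(m,[h],1,shift=4); return m
def fit(views,P,x0):
    """views: list (picture, mask)"""
    big=[(p,cv2.resize(m.astype(np.uint8),(2560,1600),interpolation=cv2.INTER_NEAREST)) for p,m in views]
    rois=[]
    for p,m in big:
        ys,xs=np.nonzero(m); rois.append((max(ys.min()-120,0),ys.max()+120,max(xs.min()-120,0),xs.max()+120))
    def f(th):
        e=0
        for (p,m),(a,b,c,d) in zip(big,rois):
            h=hullmask(p,P,th)[a:b,c:d]; mm=m[a:b,c:d]; e+=1-(h&mm).sum()/max((h|mm).sum(),1)
        return e
    S=np.array([x0,x0+np.array([.01,0,0]),x0+np.array([0,.01,0]),x0+np.array([0,0,.15])])
    r=minimize(f,x0,method="Nelder-Mead",options=dict(initial_simplex=S,xatol=2e-4,fatol=1e-4,maxiter=150)); return r.x,r.fun/len(big)
def blob(l,p,xyz,tol=15,minp=0.2):
    t=proj(p,xyz)[0]; c=[d for d in finder.regions_of(l,p) if d["p"]>minp and np.hypot(*(np.array(d["xy"])-t))<tol]
    return c[0]["region"] if c else None
E
cat > m2.py <<'E'
from fit import *
pt=vision.capture("top"); ps=vision.capture("scene")
B=box(.09,.03,0,.036)
for nm,P,l,x0 in [("A",B,"blank0",[.47,.168,.15]),("B",B,"blank0",[.47,-.061,.1]),("tray",box(.26,.135,0,.02),"tray",[.51,-.37,.05])]:
    xx=[x0[0],x0[1],.02]; v=[(p,blob(l,p,xx)) for p in(pt,ps)]
    print(nm,[m is not None for _,m in v], fit([a for a in v if a[1] is not None],P,np.array(x0)), [fit([a],P,np.array(x0)) for a in v if a[1] is not None])
c=lambda u,v:(u/2.5+180-.5+.2,v/2.5+80-.5+.2)
for nm,uv,z in [("fence L",(296,226),.042),("fence R",(501,228),.042),("fence botL",(297,242),0),("fence botR",(501,243),0),("pedbase nearL",(66,355),0.0),("nearR",(147,342),0.0),("treadnearL",(46,323),.09),("treadnearR",(113,315),.09),("plunger",(203,137),.131)]:
    print(nm,ray(pt,c(*uv),z))
E
python3 m2.py
```

```text
A [True, True] (array([0.4683, 0.1698, 0.2291]), np.float64(0.16128917161712147)) [(array([0.4712, 0.1703, 0.2776]), np.float64(0.22506811989100817)), (array([0.4654, 0.1694, 0.2178]), np.float64(0.061907770056854106))]
B [True, True] (array([ 0.4621, -0.0611,  0.1414]), np.float64(0.1439889690065409)) [(array([ 0.4633, -0.0596,  0.12  ]), np.float64(0.1291999257471691)), (array([ 0.4575, -0.0617,  0.1476]), np.float64(0.12945628360884287))]
tray [True, True] (array([ 0.5088, -0.3671,  0.0373]), np.float64(0.03564653359653752)) [(array([ 0.5122, -0.3669,  0.0392]), np.float64(0.026351436491935498)), (array([ 0.506 , -0.3676,  0.0429]), np.float64(0.022664424514200254))]
fence L [0.5706 0.1133 0.042 ]
fence R [ 0.5703 -0.1357  0.042 ]
fence botL [0.5602 0.1158 0.    ]
fence botR [ 0.5613 -0.1408  0.    ]
pedbase nearL [0.4136 0.3997 0.    ]
nearR [0.4311 0.2993 0.    ]
treadnearL [0.4415 0.3938 0.09  ]
treadnearR [0.4517 0.3167 0.09  ]
plunger [0.6523 0.2134 0.131 ]
```

Run:
```python
from h import *
s=bot.get_state(); print(Ro.from_rotvec(s["tool_rot"]).as_matrix())
print(delta([.652,.2135,.205],np.pi/2)); print(delta([.56,.2135,.205],np.pi/2))
```

```text
[[-0.     -0.9719  0.2355]
 [-0.      0.2355  0.9719]
 [-1.     -0.     -0.    ]]
(array([  0.0436, -58.3363, -18.8948]), array([-13.621 ,  -0.0012,  -0.0001]))
(array([  0.0436, -49.395 , -21.0614]), array([-13.621 ,  -0.0012,  -0.0001]))
```

```bash
python3 -m creep '[0,-49.4,-21,-13.6,0,0,0,0,-49.4,-21,-13.6,0,0,0,0,-49.4,-21,-13.6,0,0,0,0,-49.4,-21,-13.6,0,0,0,0,-49.4,-21,-13.6,0,0,0,0,-49.4,-21,-13.6,0,0,0,0,-49.4,-21,-13.6,0,0,0,0,-49.4,-21,-13.6,0,0,0]' 40
python3 - <<'E'
from h import *
print(delta([.56,.2135,.205],np.pi/2), bot.get_state()["clock"])
E
```

```text
clock: 2.25
position: [0.4488, 0.2965, 0.2057]
tool_rot: [-1.209, 1.209, 1.209]
wrist_force: [-0.0, 1.6, -0.3]
gripper_width: 0.358
(array([  0.0681, -11.1226,  -8.2988]), array([-0.0278,  0.0162,  0.0207])) 2.25
```

```bash
python3 -m creep '[0,-11.1,-8.3,0,0,0,0,0,-11.1,-8.3,0,0,0,0,0,-11.1,-8.3,0,0,0,0,0,-11.1,-8.3,0,0,0,0,0,-11.1,-8.3,0,0,0,0]'
python3 - <<'E'
from h import *
p=vision.capture("wrist"); save(p,"c1.png"); print(-p["R"].T@p["t"]); print(bot.get_state()["position"])
for d in finder.regions_of("plunger_top",p)[:2]: print(d["p"],d["xy"],ray(p,d["xy"],.131))
E
```

```text
clock: 2.75
position: [0.5584, 0.2146, 0.205]
tool_rot: [-1.208, 1.211, 1.209]
wrist_force: [0.9, 0.6, -0.7]
gripper_width: 0.006
[0.4791 0.2148 0.3847]
[0.5579 0.2153 0.2053]
```

View pics/c1.png

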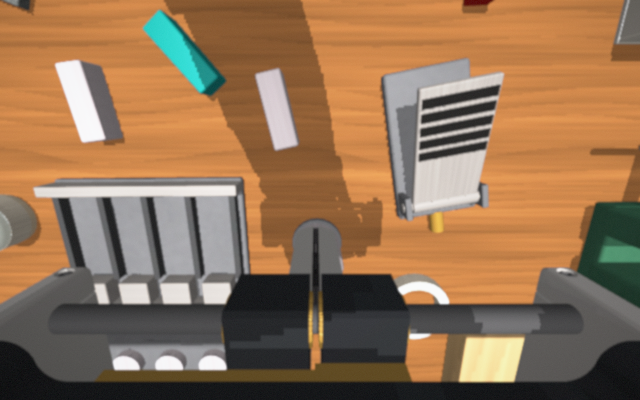

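Run:
```python
from h import *
p=vision.capture("wrist")
print(delta([.652,.2135,.15]))
print("fence top corners",[ray(p,u,.042) for u in [(36,190),(243,180),(243,193),(40,196)]])
pt=vision.capture("top"); ps=vision.capture("scene")
for q in (pt,ps):
    for d in finder.regions_of("plunger_top",q)[:1]:
        print(d["p"],d["xy"],ray(q,d["xy"],.127))
save(ps,"d1.png",(360,200,450,290),6); save(pt,"d2.png",(230,100,320,170),6)
```

```text
(array([ 5.5676, -9.4397, -0.2532]), array([[ 0.0001, -1.    , -0.0008],
       [ 0.0002, -0.0008,  1.    ],
       [-1.    , -0.0001,  0.0002]]))
fence top corners [array([ 0.5627, -0.1352,  0.042 ]), array([0.5498, 0.1256, 0.042 ]), array([0.5665, 0.1245, 0.042 ]), array([ 0.5705, -0.1323,  0.042 ])]
0.73 [402.8, 235.1] [0.6547 0.2035 0.127 ]
```

View pics/d1.png

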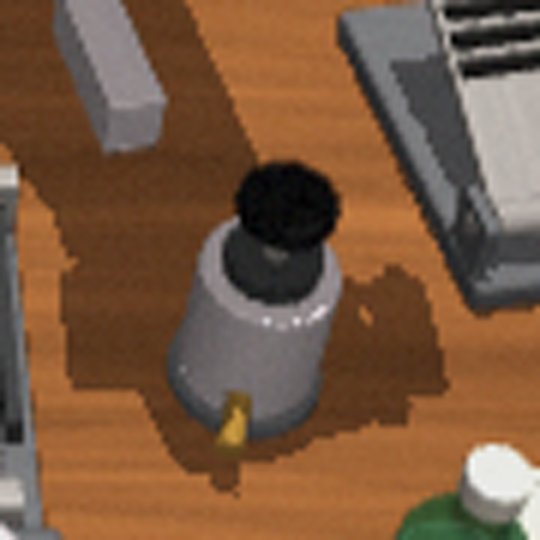

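```bash
python3 -m creep '[3,-9.4,-0.2,0,0,0,0,3,-9.4,-0.2,0,0,0,0,6.8,-9.4,-0.2,0,0,0,0,7.3,-9.4,-0.2,0,0,0,0,8.0,-9.4,-0.2,0,0,0,0,9.0,-9.4,-0.2,0,0,0,0,9.4,-9.4,-0.2,0,0,0,0,9.6,-9.4,-0.2,0,0,0,0]'
python3 - <<'E'
from h import *
ps=vision.capture("scene");save(ps,"d3.png",(360,150,450,290),5);print(bot.get_state()["wrist_force"],bot.get_state()["position"])
E
```

```text
clock: 3.9
position: [0.6522, 0.2133, 0.1123]
tool_rot: [-1.21, 1.207, 1.208]
wrist_force: [-4.0, -2.6, 7.9]
gripper_width: 0.008
[-2.1966 -1.6262  8.3808] [0.6522 0.2133 0.1122]
```

View pics/d3.png

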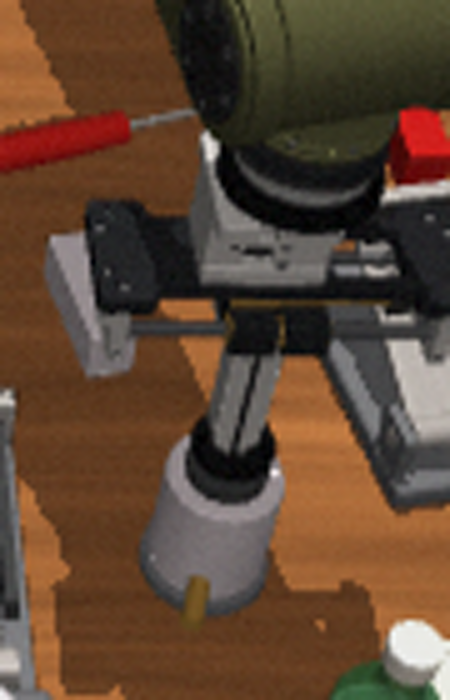

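```bash
python3 -m creep '[0.2,0,0,0,0,0,0,0.4,0,0,0,0,0,0,0.5,0,0,0,0,0,0,0.5,0,0,0,0,0,0]'
```

```text
clock: 4.35
position: [0.6525, 0.2134, 0.111]
tool_rot: [-1.211, 1.205, 1.206]
wrist_force: [-15.3, -7.1, 29.2]
gripper_width: 0.005
```

```bash
python3 -m creep '[-5,0,0,0,0,0,0,-10,0,0,0,0,0,0,-10,5,-1,0,0,0,100,-10,10,-2,0,0,0,100,-10,15,-4.3,0,0,0,100,-10,18,-4.3,0,0,0,100,-10,18,-4.3,0,0,0,100,-10,18,-4.3,0,0,0,100]'
cat > m3.py <<'E'
from fit import *
import sys
pw=vision.capture("wrist"); save(pw,sys.argv[1]); pt=vision.capture("top"); ps=vision.capture("scene")
B=box(.09,.03,0,.036)
for x0 in ([.468,.168,.2],[.462,-.061,.13]):
    xx=[x0[0],x0[1],.02]; v=[(n,p,blob("blank0",p,xx)) for n,p in(("w",pw),("t",pt),("s",ps))]
    for n,p,m in v:
        if m is not None: print(x0,n,fit([(p,m)],B,np.array(x0)))
E
python3 m3.py e1.png
```

```text
clock: 5.15
position: [0.4721, 0.1704, 0.2065]
tool_rot: [-1.21, 1.206, 1.208]
wrist_force: [0.8, 0.9, -0.1]
gripper_width: 0.48
[0.468, 0.168, 0.2] w (array([0.4666, 0.1691, 0.2215]), np.float64(0.042849433351322186))
[0.468, 0.168, 0.2] s (array([0.465 , 0.1702, 0.1983]), np.float64(0.11114727420667214))
[0.462, -0.061, 0.13] w (array([ 0.4575, -0.0617,  0.1389]), np.float64(0.07537455252574354))
[0.462, -0.061, 0.13] t (array([ 0.4634, -0.0602,  0.1237]), np.float64(0.14959168522642907))
[0.462, -0.061, 0.13] s (array([ 0.4578, -0.0609,  0.1026]), np.float64(0.15143550343712087))
```

View pics/e1.png

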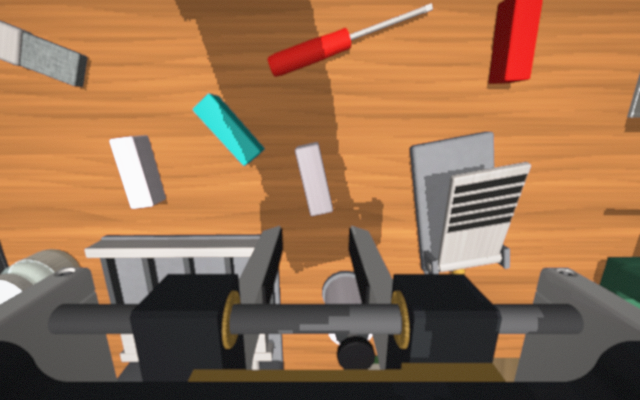

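Run:
```python
from h import *
print(delta([.4664,.1692,.019],np.pi/2+.222)); s=bot.get_state();print(s["position"],s["gripper_width"])
```

```text
(array([18.5201,  0.603 , -0.0857]), array([-12.7495,  -0.005 ,  -0.0255]))
[0.4725 0.1701 0.2042] 0.8629674060992083
```

```bash
python3 -m creep '[5,0.6,-0.1,-8,0,0,70,10,0.6,-0.1,-12.7,0,0,70,13,0.6,-0.1,-12.7,0,0,70,16,0.6,-0.1,-12.7,0,0,70,18.5,0.6,-0.1,-12.7,0,0,70,18.5,0.6,-0.1,-12.7,0,0,70,18.5,0.6,-0.1,-12.7,0,0,20]' 40;python3 -m creep '[0,0,0,0,0,0,20,0,0,0,0,0,0,20,0,0,0,0,0,0,20,0,0,0,0,0,0,20,0,0,0,0,0,0,20]' 40
python3 - <<'E'
from h import *
p=vision.capture("wrist"); save(p,"f1.png")
E
```

```text
clock: 6.3
position: [0.4665, 0.1691, 0.0199]
tool_rot: [-1.37, 1.097, 1.37]
wrist_force: [-0.2, 0.0, 0.2]
gripper_width: 0.646
clock: 6.8
position: [0.4666, 0.1691, 0.02]
tool_rot: [-1.371, 1.096, 1.37]
wrist_force: [-1.5, -0.5, 7.0]
gripper_width: 0.318
```

View pics/f1.png

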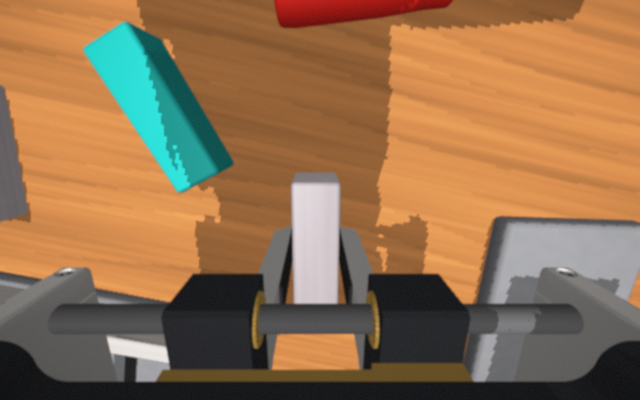

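Run:
```python
from h import *
print(delta([.58,.018,.15],np.pi/2))
```

```text
(array([-12.9908,  -7.7585, -17.23  ]), array([12.6732,  0.0042,  0.0459]))
```

```bash
python3 -m creep '[-4,0,0,0,0,0,20,-9,0,0,0,0,0,20,-13,-2,-4,6,0,0,20,-13,-4,-8,12.7,0,0,20,-13,-6,-12,12.7,0,0,20,-13,-7.8,-17.2,12.7,0,0,20,-13,-7.8,-17.2,12.7,0,0,20,-13,-7.8,-17.2,12.7,0,0,20]' 40
python3 - <<'E'
from h import *
p=vision.capture("wrist"); save(p,"g1.png"); save(p,"g2.png",(150,180,500,400),2.2); np.save("pw.npy",p,allow_pickle=True)
print(bot.get_state()["position"])
E
```

```text
clock: 7.65
position: [0.58, 0.0173, 0.1485]
tool_rot: [-1.206, 1.212, 1.209]
wrist_force: [0.3, 0.7, -3.0]
gripper_width: 0.321
[0.5796 0.0184 0.1488]
```

View pics/g1.png

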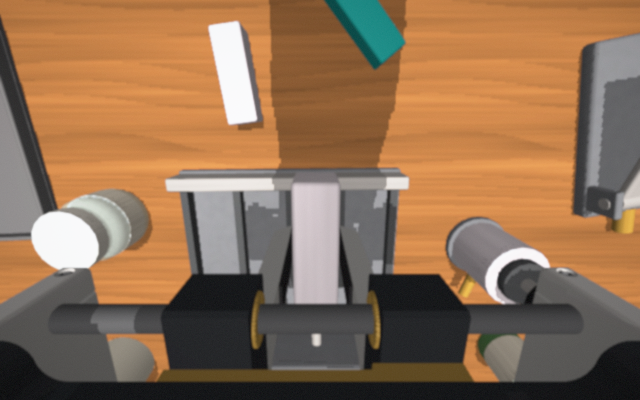

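Run:
```python
from h import *
p=vision.capture("top"); save(p,"g3.png",(280,90,420,200),5); np.save("pt.npy",p,allow_pickle=True)
```

```text
(no output)
```

View pics/g3.png

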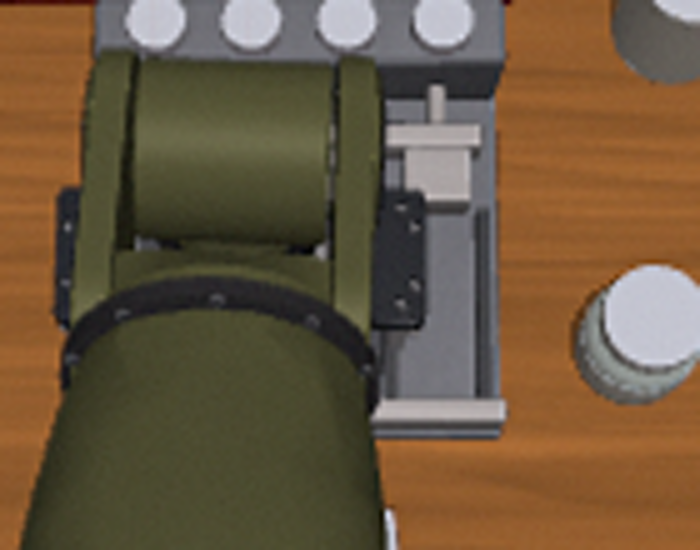

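View pics/g2.png

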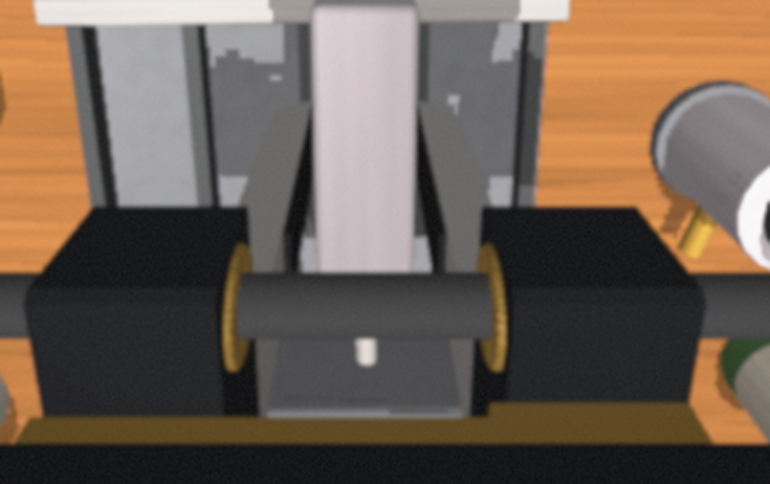

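Run:
```python
from h import *
p=np.load("pw.npy",allow_pickle=True).item()
c=lambda u,v:(u/2.2+150-.5+.23,v/2.2+180-.5+.23)
for n,uv,z in [("fence inL",(37,23),.042),("fence inR",(568,20),.042),("wallL o",(68,30),.028),("rib1 l",(184,30),.028),("rib1 r",(202,30),.028),("rib1 l low",(198,190),.028),("rib1 r low",(215,190),.028),("rib2",(286,30),.028),("rib3 r",(428,30),.028),("wallR i",(522,30),.028),("wallR o",(546,30),.028),("wallRo low",(538,190),.028),("wallRi low",(517,190),.028),("wallLo low",(90,190),.028)]: print(n,ray(p,c(*uv),z))
for n,uv in [("outL",(167,178)),("inL",(167,190)),("outR",(407,176)),("inR",(407,188))]: print(n,ray(p,uv,.042))
```

```text
fence inL [ 0.5705 -0.1386  0.042 ]
fence inR [0.5697 0.1139 0.042 ]
wallL o [ 0.5776 -0.1312  0.028 ]
rib1 l [ 0.5777 -0.0731  0.028 ]
rib1 r [ 0.5778 -0.0641  0.028 ]
rib1 l low [ 0.6668 -0.0728  0.028 ]
rib1 r low [ 0.6668 -0.0636  0.028 ]
rib2 [ 0.5779 -0.0221  0.028 ]
rib3 r [0.5781 0.049  0.028 ]
wallR i [0.5782 0.0961 0.028 ]
wallR o [0.5782 0.1081 0.028 ]
wallRo low [0.6672 0.1105 0.028 ]
wallRi low [0.6672 0.0992 0.028 ]
wallLo low [ 0.6667 -0.131   0.028 ]
outL [ 0.5576 -0.1363  0.042 ]
inL [ 0.5703 -0.1381  0.042 ]
outR [0.5561 0.1118 0.042 ]
inR [0.5688 0.1129 0.042 ]
```

```bash
python3 -m creep '[0,-5,-0.1,0,0,0,20,4,-5,-0.1,0,0,0,20,7,-5,-0.1,0,0,0,20,9.5,-5,-0.1,0,0,0,20,11,-5,-0.1,0,0,0,20,11.5,-5,-0.1,0,0,0,20,11.6,-5,-0.1,0,0,0,20,11.6,-5,-0.1,0,0,0,20]' 40
python3 - <<'E'
from h import *
s=bot.get_state();print(s["position"],s["wrist_force"])
p=vision.capture("wrist"); save(p,"h1.png")
E
```

```text
clock: 8.55
position: [0.6307, 0.0176, 0.0347]
tool_rot: [-1.21, 1.208, 1.208]
wrist_force: [-0.7, -0.3, -3.8]
gripper_width: 0.313
[0.6307 0.0176 0.0347] [-0.7062 -0.2617 -3.818 ]
```

View pics/h1.png

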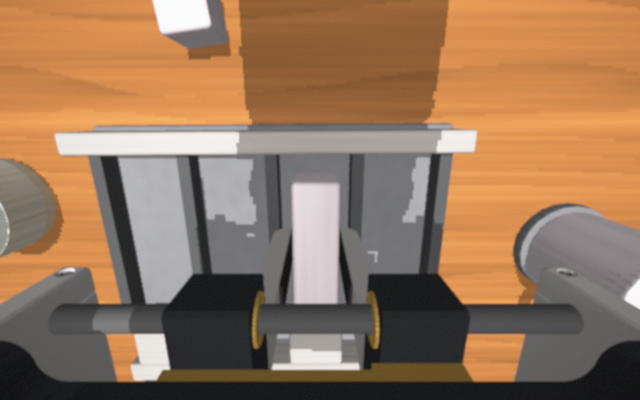

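```bash
python3 -m creep '[0.2,0,0,0,0,0,20,0.25,0,0,0,0,0,20,0.25,0,0,0,0,0,48,0.25,0,0,0,0,0,48,0.25,0,0,0,0,0,48,0.25,0,0,0,0,0,48]' 40;  python3 -m creep '[-4,0,0,0,0,0,48,-9,0,0,0,0,0,48,-14,0,0,0,0,0,48,-14,0,0,0,0,0,70,-14,0,0,0,0,0,70]'
python3 - <<'E'
from h import *
s=bot.get_state();print(s["position"],s["wrist_force"],s["gripper_width"])
p=vision.capture("wrist"); save(p,"h2.png"); print(delta([.45,-.061,.17],np.pi/2+.13))
E
```

```text
clock: 9.2
position: [0.6302, 0.0173, 0.031]
tool_rot: [-1.209, 1.209, 1.209]
wrist_force: [-0.4, 0.3, 0.1]
gripper_width: 0.479
clock: 9.7
position: [0.6304, 0.0174, 0.1718]
tool_rot: [-1.21, 1.208, 1.207]
wrist_force: [0.5, -0.1, -0.5]
gripper_width: 0.612
[0.6304 0.0174 0.1718] [ 0.5446 -0.0666 -0.5222] 0.6119800128169763
(array([ 0.0305, 17.9799, -7.8456]), array([-7.4734,  0.007 , -0.0484]))
```

View pics/h2.png

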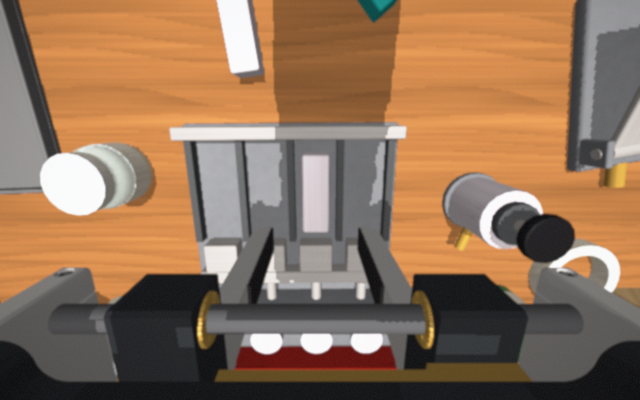

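Blank A lies in its bay at (315,190). Next is B, at (238,30) in this view.

```bash
python3 -m creep '[0,5,-2,-7.5,0,0,70,0,10,-5,-7.5,0,0,70,0,15,-7.8,-7.5,0,0,70,0,18,-7.8,-7.5,0,0,70,0,18,-7.8,-7.5,0,0,70,0,18,-7.8,-7.5,0,0,70]';cat > m4.py <<'E'
from fit import *
import sys
pw=vision.capture("wrist"); save(pw,sys.argv[1]); x0=list(map(float,sys.argv[2:5])); zb=float(sys.argv[5]) if len(sys.argv)>5 else 0
m=blob("blank0",pw,[x0[0],x0[1],.02+zb],30); 
if m is None: print("none")
else:
    r,e=fit([(pw,m)],box(.09,.03,zb,.036+zb),np.array(x0)); print(r,e); print(delta([r[0],r[1],.019+zb],np.pi/2+r[2]), bot.get_state()["position"])
E
python3 m4.py i1.png .4575 -.061 .13
```

```text
clock: 10.35
position: [0.4497, -0.0607, 0.1703]
tool_rot: [-1.303, 1.146, 1.305]
wrist_force: [0.6, -0.7, 0.3]
gripper_width: 0.702
[ 0.4573 -0.0619  0.1404] 0.029180120100184115
(array([15.1461, -0.6304, -0.2302]), array([-0.5524,  0.0135, -0.0281])) [ 0.4508 -0.0604  0.1705]
```

View pics/i1.png

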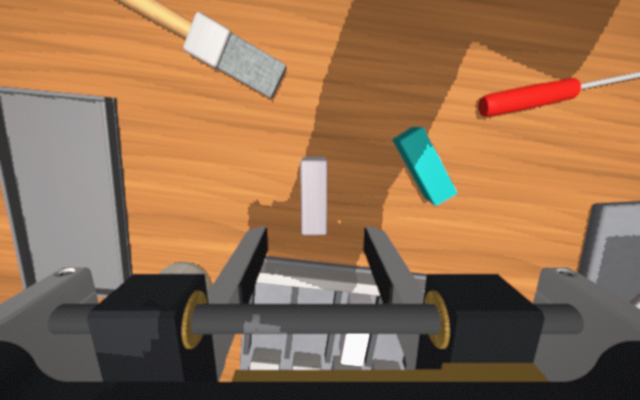

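```bash
python3 -m creep '[5,-0.7,-0.2,-0.6,0,0,70,9,-0.7,-0.2,-0.6,0,0,70,12,-0.7,-0.2,-0.6,0,0,70,15.1,-0.7,-0.2,-0.6,0,0,70,15.1,-0.7,-0.2,-0.6,0,0,70,15.1,-0.7,-0.2,-0.6,0,0,20,15.1,-0.7,-0.2,-0.6,0,0,20,15.1,-0.7,-0.2,-0.6,0,0,20]' 40;python3 -m creep '[0,0,0,0,0,0,20,0,0,0,0,0,0,20,0,0,0,0,0,0,20,-4,0,0,0,0,0,20,-8,0,0,0,0,0,20,-12,0,0,0,0,0,20,-12,0,0,0,0,0,20]' 40
python3 - <<'E'
from h import *
p=vision.capture("wrist"); save(p,"j1.png"); print(delta([.631,-.0405,.139],np.pi/2))
E
```

```text
clock: 11.25
position: [0.4583, -0.0618, 0.0213]
tool_rot: [-1.314, 1.138, 1.31]
wrist_force: [0.6, 0.1, 0.1]
gripper_width: 0.483
clock: 11.95
position: [0.4593, -0.062, 0.1445]
tool_rot: [-1.317, 1.135, 1.306]
wrist_force: [-0.3, 0.0, -3.4]
gripper_width: 0.319
(array([  0.3327, -17.4171,  -0.3175]), array([ 8.0753, -0.0643,  0.217 ]))
```

View pics/j1.png

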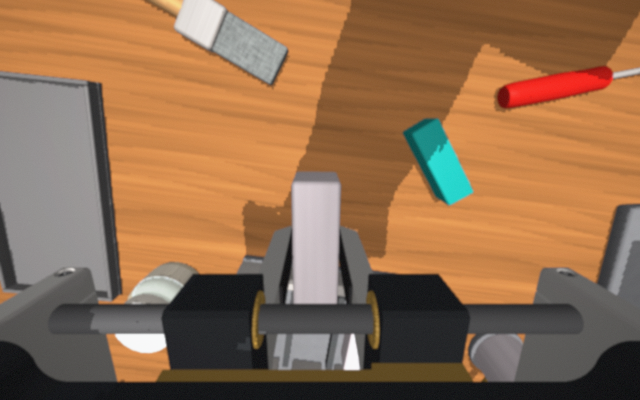

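```bash
python3 -m creep '[0.3,-5,-0.3,8,0,0,20,0.3,-10,-0.3,8,0,0,20,0.3,-15,-0.3,8,0,0,20,0.3,-17.4,-0.3,8,0,0,20,2,-17.4,-0.3,8,0,0,20,4,-17.4,-0.3,8,0,0,20,4,-17.4,-0.3,8,0,0,20]' 40
python3 - <<'E'
from h import *
p=vision.capture("wrist"); save(p,"k1.png"); print(delta([.631,-.0405,.033],np.pi/2),bot.get_state()["gripper_width"])
E
```

```text
clock: 12.7
position: [0.6278, -0.0399, 0.0948]
tool_rot: [-1.206, 1.214, 1.217]
wrist_force: [-0.2, 0.2, -4.0]
gripper_width: 0.315
(array([ 6.411 , -0.2692, -0.0523]), array([ 0.0741,  0.0363, -0.2957])) 0.31414326879033144
```

View pics/k1.png

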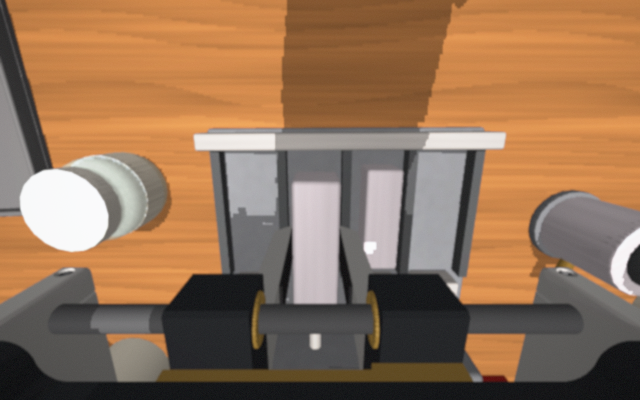

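```bash
python3 -m creep '[3,-0.2,0,0,0,0,20,5,-0.2,0,0,0,0,20,6,-0.2,0,0,0,0,20,6.4,-0.2,0,0,0,0,20,6.4,-0.2,0,0,0,0,20,6.4,-0.2,0,0,0,0,44,6.4,-0.2,0,0,0,0,44,6.4,-0.2,0,0,0,0,44]' 40;  python3 -m creep '[0,0,0,0,0,0,44,-4,0,0,0,0,0,44,-9,0,0,0,0,0,44,-14,0,0,0,0,0,44,-17,0,0,0,0,0,70,-17,0,0,0,0,0,70]'
python3 - <<'E'
from h import *
s=bot.get_state();print(s["position"],s["wrist_force"],s["gripper_width"])
p=vision.capture("wrist"); save(p,"l1.png")
E
```

```text
clock: 13.55
position: [0.6325, -0.0402, 0.037]
tool_rot: [-1.211, 1.207, 1.209]
wrist_force: [-0.1, -0.3, 0.1]
gripper_width: 0.435
clock: 14.15
position: [0.6335, -0.0403, 0.2115]
tool_rot: [-1.215, 1.203, 1.204]
wrist_force: [0.0, -0.7, 0.1]
gripper_width: 0.573
[ 0.6335 -0.0403  0.2115] [ 0.0055 -0.749   0.0506] 0.5731862998651162
```

View pics/l1.png

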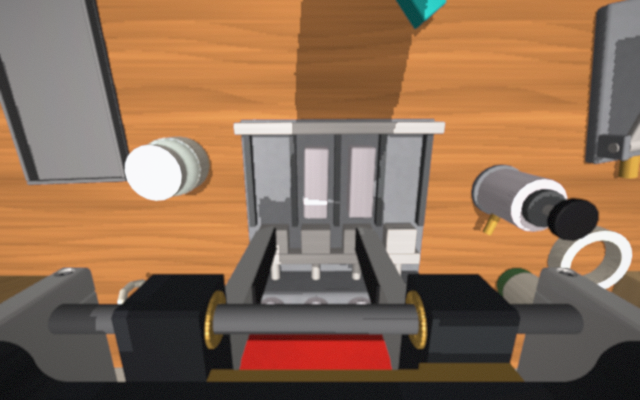

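Run:
```python
from h import *
print(delta([.473,.3585,.21],np.pi/2+.17))
```

```text
(array([-0.2633, 15.9123, 39.8914]), array([-9.6634, -0.0459,  0.2296]))
```

```bash
python3 -m creep '[0,2,5,0,0,0,0,0,4,10,-9.6,0,0,0,0,6,15,-9.6,0,0,0,0,8,20,-9.6,0,0,0,0,10,25,-9.6,0,0,0,0,12,30,-9.6,0,0,0,0,14,35,-9.6,0,0,0,0,15.9,39.9,-9.6,0,0,0]'
python3 - <<'E'
from h import *
bot
p=vision.capture("wrist"); save(p,"m1.png"); print(bot.get_state()["position"],delta([.473,.3585,.21],np.pi/2+.17))
E
```

```text
clock: 15.0
position: [0.4818, 0.3326, 0.2044]
tool_rot: [-1.332, 1.127, 1.333]
wrist_force: [-0.3, -0.3, 0.3]
gripper_width: 0.021
[0.4789 0.3384 0.2043] (array([-0.5673,  0.2348,  2.0858]), array([ 0.1727,  0.0429, -0.1456]))
```

View pics/m1.png

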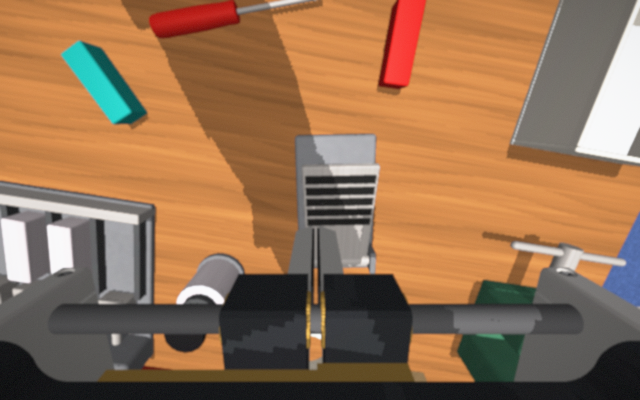

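Run:
```python
from h import *
p=vision.capture("wrist"); print(bot.get_state()["position"]); save(p,"m2.png",(270,110,410,290),3.3)
for uv,z in [((302,166),.1),((379,166),.1),((297,136),0.0),((376,136),0.0),((297,136),0.01),((376,136),0.01),((306,178),.095),((306,222),.075)]: print(uv,z,ray(p,uv,z))
a=ray(p,(302,166),.1);b=ray(p,(379,166),.1);print(np.linalg.norm(a-b),(a+b)/2,delta([.473,.3585,.21]))
```

```text
[0.4804 0.3354 0.2042]
(302, 166) 0.1 [0.4467 0.3191 0.1   ]
(379, 166) 0.1 [0.4333 0.396  0.1   ]
(297, 136) 0.0 [0.4243 0.3041 0.    ]
(376, 136) 0.0 [0.4062 0.4079 0.    ]
(297, 136) 0.01 [0.4237 0.3046 0.01  ]
(376, 136) 0.01 [0.406  0.4057 0.01  ]
(306, 178) 0.095 [0.4593 0.3251 0.095 ]
(306, 222) 0.075 [0.5148 0.3336 0.075 ]
0.078129333628335 [0.44   0.3576 0.1   ] (array([-0.5792,  0.3283,  2.4025]), array([[-0.0024, -0.9849, -0.1733],
       [-0.0006, -0.1733,  0.9849],
       [-1.    ,  0.0024, -0.0001]]))
```

View pics/m2.png

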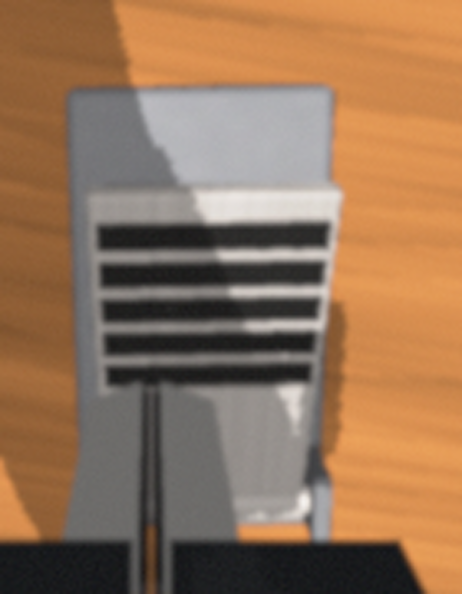

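Run:
```python
from h import *
print(bot.get_state()["position"],delta([.466,.363,.1]))
```

```text
[0.4804 0.3354 0.2042] (array([10.4221,  0.9129,  2.9684]), array([[-0.0024, -0.9849, -0.1733],
       [-0.0006, -0.1733,  0.9849],
       [-1.    ,  0.0024, -0.0001]]))
```

```bash
python3 -m creep '[4,0.9,3,0,0,0,0,8,0.9,3,0,0,0,0,10,0.9,3,0,0,0,0,11,0.9,3,0,0,0,0,12.5,0.9,3,0,0,0,0,13.5,0.9,3,0,0,0,0,14.5,0.9,3,0,0,0,0,14.8,0.9,3,0,0,0,0]'
python3 - <<'E'
from h import *
p=vision.capture("wrist");save(p,"n1.png"); q=vision.capture("scene");save(q,"n2.png",(380,140,540,280),4); print(bot.get_state()["position"],bot.get_state()["wrist_force"])
E
```

```text
clock: 15.9
position: [0.4696, 0.359, 0.0583]
tool_rot: [-1.332, 1.125, 1.332]
wrist_force: [-6.3, -2.0, 12.9]
gripper_width: 0.002
[0.4697 0.3591 0.0586] [-4.4739 -1.023   7.6572]
```

View pics/n1.png

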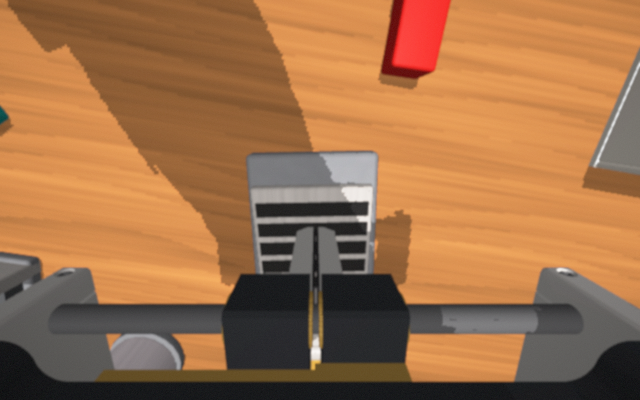

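View pics/n2.png

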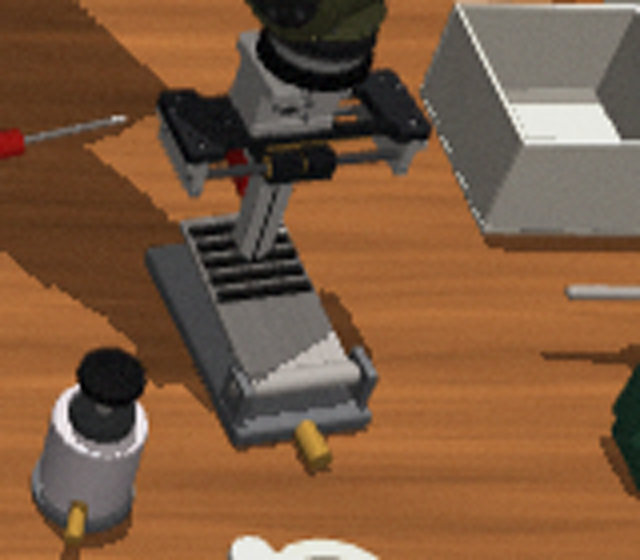

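```bash
python3 -m creep '[0.4,0,0,0,0,0,0,0.7,0,0,0,0,0,0,0.7,0,0,0,0,0,0]'; python3 -m creep '[0.2,0,0,0,0,0,0,0.3,0,0,0,0,0,0,0.3,0,0,0,0,0,0]'
```

```text
clock: 16.3
position: [0.4697, 0.3592, 0.0535]
tool_rot: [-1.332, 1.124, 1.332]
wrist_force: [-10.9, -5.4, 25.0]
gripper_width: 0.006
clock: 16.6
position: [0.4699, 0.3593, 0.053]
tool_rot: [-1.332, 1.123, 1.332]
wrist_force: [-21.4, -13.9, 52.2]
gripper_width: 0.005
```

```bash
python3 - <<'E'
from h import *
p=vision.capture("top");save(p,"o1.png",(180,80,420,260),3)
E
python3 -m creep '[-2,0,0,0,0,0,0,-5,0,0,0,0,0,0,-7,0,0,0,0,0,0,-7,0,0,0,0,0,0,-7,0,0,0,0,0,0,-7,0,0,0,0,0,0]'
python3 - <<'E'
from h import *
p=vision.capture("top");save(p,"o2.png",(180,80,420,260),3)
E
```

```text
clock: 17.25
position: [0.4691, 0.3587, 0.1166]
tool_rot: [-1.332, 1.127, 1.333]
wrist_force: [-0.4, -0.0, -0.7]
gripper_width: 0.006
```

View pics/o1.png

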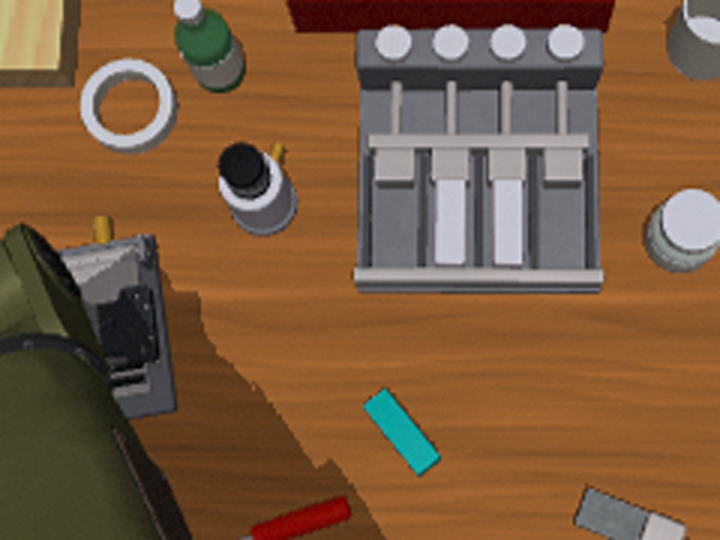

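View pics/o2.png

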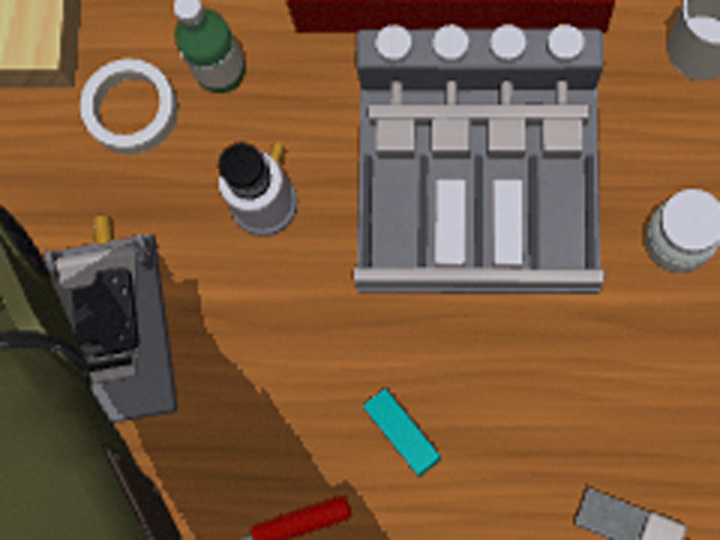

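```bash
python3 -m creep '[3,0,0,0,0,0,0,5,0,0,0,0,0,0,6,0,0,0,0,0,0,6.5,0,0,0,0,0,0,6.8,0,0,0,0,0,0,6.9,0,0,0,0,0,0,7.0,0,0,0,0,0,0,7.0,0,0,0,0,0,0]';python3 -m creep '[0,0,0,0,0,0,0,-2,0,0,0,0,0,0,-5,0,0,0,0,0,0,-9,0,0,0,0,0,0,-13,0,0,0,0,0,0,-15,0,0,0,0,0,0,-15,0,0,0,0,0,0]'
python3 - <<'E'
from h import *
p=vision.capture("top");save(p,"o3.png",(180,80,420,260),3)
print(delta([.60,-.0115,.2],np.pi/2), bot.get_state()["position"])
E
```

```text
clock: 18.1
position: [0.4686, 0.3591, 0.0529]
tool_rot: [-1.333, 1.126, 1.334]
wrist_force: [-31.7, -19.4, 66.2]
gripper_width: 0.008
clock: 18.8
position: [0.4702, 0.3597, 0.2004]
tool_rot: [-1.333, 1.12, 1.331]
wrist_force: [0.0, -0.5, -0.4]
gripper_width: 0.004
(array([ -0.2069,  -6.6253, -38.7405]), array([9.6714, 0.0242, 0.0499])) [0.4696 0.3593 0.198 ]
```

View pics/o3.png

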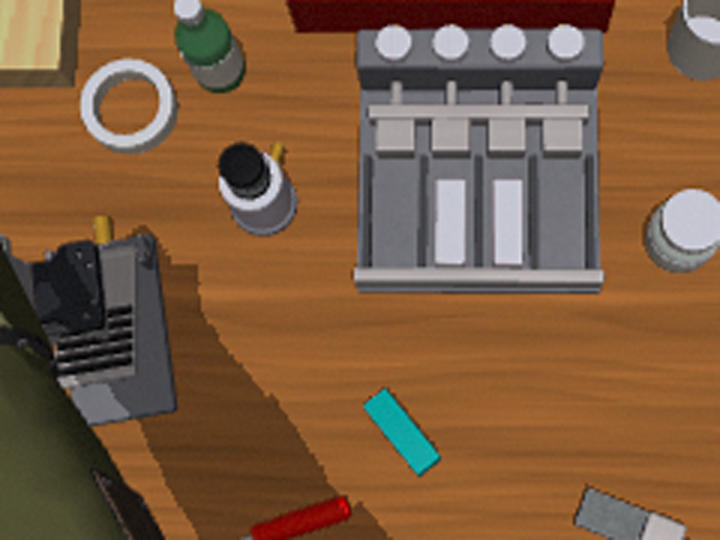

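```bash
python3 -m creep '[0,-0.8,-5,5,0,0,70,0,-1.6,-9.9,9.6,0,0,70,0,-2.4,-14.8,9.6,0,0,70,0,-3.2,-19.7,9.6,0,0,70,0,-4,-24.6,9.6,0,0,70,0,-4.8,-29.5,9.6,0,0,70,0,-5.6,-34.4,9.6,0,0,70,0,-6.6,-38.7,9.6,0,0,70]';python3 -m creep '[0,0,0,0,0,0,70,0,0,0,0,0,0,70]'; python3 m4.py p1.png .617 .018 0 .012; python3 m4.py p2.png .617 -.04 0 .012
```

```text
clock: 19.65
position: [0.5992, -0.0136, 0.1956]
tool_rot: [-1.208, 1.211, 1.212]
wrist_force: [0.6, 0.5, -0.1]
gripper_width: 0.648
clock: 19.85
position: [0.5989, -0.0118, 0.1956]
tool_rot: [-1.207, 1.212, 1.212]
wrist_force: [-0.4, 0.3, -0.3]
gripper_width: 0.7
[0.619  0.0165 0.0063] 0.05753949258018187
(array([16.568 , -2.0398,  2.6689]), array([-0.2407,  0.019 , -0.1094])) [ 0.5989 -0.0103  0.1967]
[ 0.6198 -0.0411 -0.0005] 0.08699119561056523
(array([16.6444, -2.0706, -3.1217]), array([ 0.1953,  0.0063, -0.0437])) [ 0.5991 -0.01    0.1975]
```

View pics/p1.png

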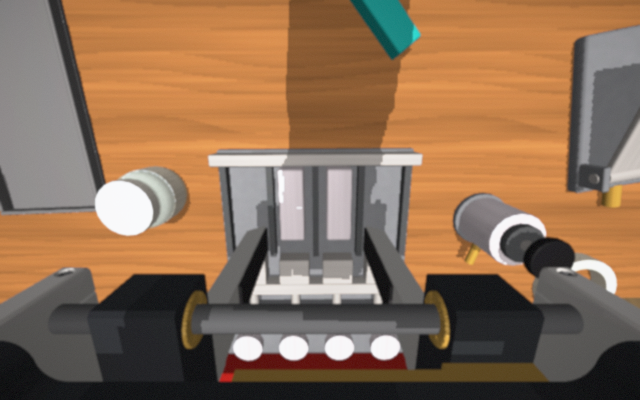

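```bash
python3 -m creep '[4,-2.1,-3.1,0,0,0,46,8,-2.1,-3.1,0,0,0,46,10,-2.1,-3.1,0,0,0,46,11,-2.1,-3.1,0,0,0,46]'
python3 - <<'E'
from h import *
p=vision.capture("wrist");save(p,"q1.png"); print(delta([.6195,-.0411,.032],np.pi/2),bot.get_state()["gripper_width"])
E
```

```text
clock: 20.45
position: [0.6195, -0.0412, 0.0856]
tool_rot: [-1.209, 1.21, 1.213]
wrist_force: [0.5, 0.7, -0.1]
gripper_width: 0.463
(array([ 5.3446, -0.0096,  0.0106]), array([ 0.1374,  0.0239, -0.1765])) 0.4600853711665979
```

View pics/q1.png

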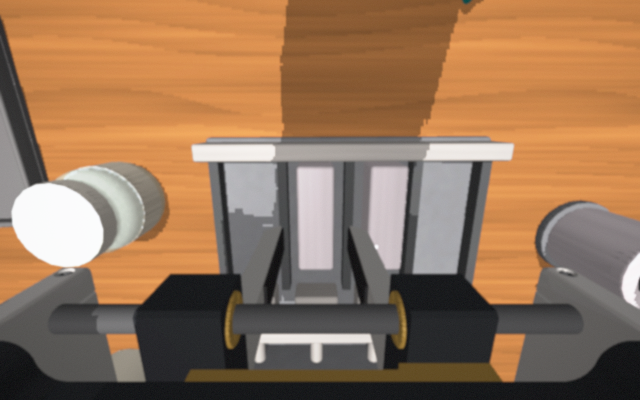

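```bash
python3 -m creep '[2,0,0,0,0,0,46,4,0,0,0,0,0,46,5.3,0,0,0,0,0,46,5.4,0,0,0,0,0,46,5.4,0,0,0,0,0,20,5.4,0,0,0,0,0,20,5.4,0,0,0,0,0,20,5.4,0,0,0,0,0,20]' 40;python3 -m creep '[0,0,0,0,0,0,20,-3,0,0,0,0,0,20,-7,0,0,0,0,0,20,-12,0,0,0,0,0,20,-12,0,0,0,0,0,20]' 40
python3 - <<'E'
from h import *
s=bot.get_state();print(s["position"],s["gripper_width"],s["wrist_force"])
p=vision.capture("wrist");save(p,"q2.png"); print(delta([.569,-.365,.15],np.pi/2+.04))
E
```

```text
clock: 21.3
position: [0.6212, -0.0421, 0.0353]
tool_rot: [-1.211, 1.207, 1.209]
wrist_force: [-1.6, 2.3, 6.9]
gripper_width: 0.314
clock: 21.8
position: [0.623, -0.0425, 0.1613]
tool_rot: [-1.216, 1.202, 1.202]
wrist_force: [-0.2, -0.2, -2.5]
gripper_width: 0.317
[ 0.623  -0.0425  0.1613] 0.31659526889294665 [-0.2308 -0.161  -2.5188]
(array([  0.7179,   5.3154, -32.2572]), array([-2.2191, -0.0529,  0.3263]))
```

View pics/q2.png

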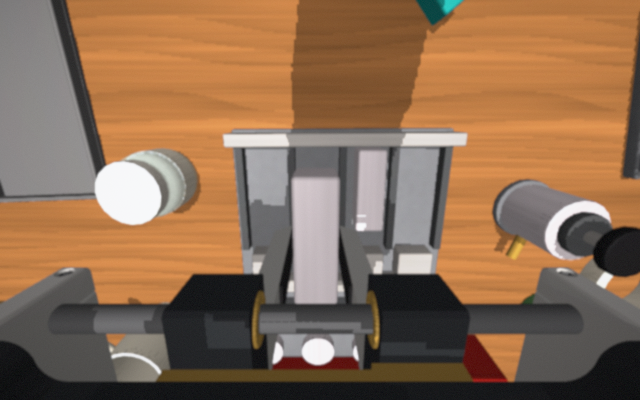

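```bash
python3 -m creep '[0,0.8,-4.9,0,0,0,20,0,1.6,-9.8,-2.2,0,0,20,0,2.4,-14.7,-2.2,0,0,20,0,3.2,-19.6,-2.2,0,0,20,0,4,-24.5,-2.2,0,0,20,0,4.8,-29.4,-2.2,0,0,20,0.7,5.3,-32.2,-2.2,0,0,20,0.7,5.3,-32.2,-2.2,0,0,20]' 40
python3 - <<'E'
from h import *
s=bot.get_state();print(s["position"],s["gripper_width"],s["wrist_force"])
p=vision.capture("wrist");save(p,"r1.png"); print(delta([.569,-.365,.028],np.pi/2+.04))
E
```

```text
clock: 22.65
position: [0.5654, -0.3674, 0.1432]
tool_rot: [-1.232, 1.194, 1.239]
wrist_force: [-0.3, 2.2, -4.9]
gripper_width: 0.316
[ 0.5654 -0.3674  0.1432] 0.31592618019801805 [-0.2746  2.1742 -4.9301]
(array([11.5864, -0.305 , -0.006 ]), array([-0.1713,  0.1519, -0.1975]))
```

View pics/r1.png

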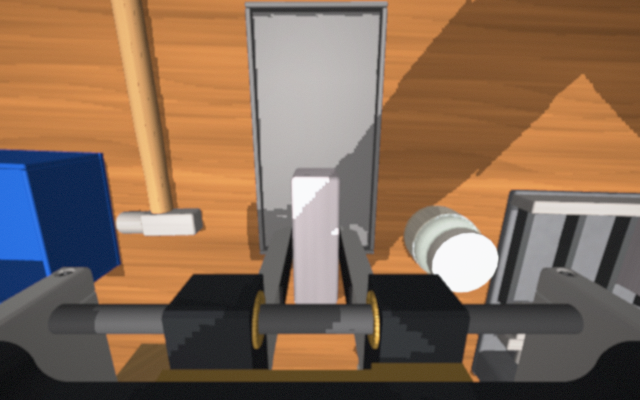

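Run:
```python
from h import *
p=vision.capture("wrist"); print([ray(p,u,.02) for u in [(370,252),(258,252),(248,5),(387,5)]],bot.get_state()["position"])
```

```text
[array([ 0.634 , -0.2981,  0.02  ]), array([ 0.6388, -0.4303,  0.02  ]), array([ 0.3846, -0.4352,  0.02  ]), array([ 0.3797, -0.3046,  0.02  ])] [ 0.5671 -0.3641  0.1447]
```

```bash
python3 -m creep '[4,0,0,0,0,0,20,8,0,-0.1,0,0,0,20,10,0,-0.1,0,0,0,20,11,0,-0.1,0,0,0,20,11.6,0,-0.1,0,0,0,20,11.6,0,-0.1,0,0,0,20]' 40
python3 - <<'E'
from h import *
s=bot.get_state();print(s["position"],s["gripper_width"],s["wrist_force"])
p=vision.capture("wrist");save(p,"r2.png")
E
```

```text
clock: 23.35
position: [0.5683, -0.3648, 0.0311]
tool_rot: [-1.239, 1.19, 1.239]
wrist_force: [-0.1, -0.5, -2.5]
gripper_width: 0.315
[ 0.5683 -0.3648  0.0311] 0.31525343402328226 [-0.1024 -0.5372 -2.4769]
```

View pics/r2.png

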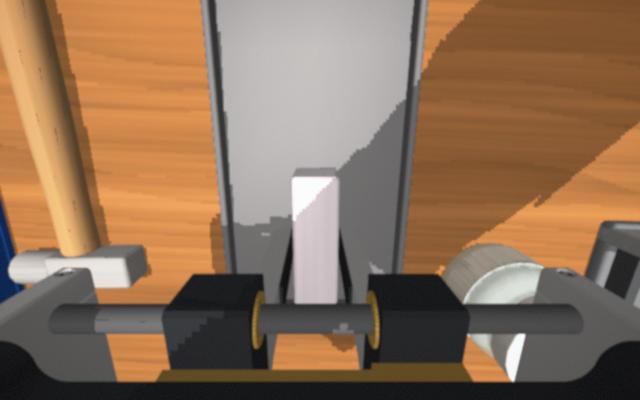

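```bash
python3 -m creep '[0.3,0,0,0,0,0,20,0.4,0,0,0,0,0,20,0.4,0,0,0,0,0,60,0.4,0,0,0,0,0,60,0.4,0,0,0,0,0,60,0.4,0,0,0,0,0,60]' 40;python3 -m creep '[-4,0,0,0,0,0,60,-9,0,0,0,0,0,60,-14,0,0,0,0,0,60,-17,0,0,0,0,0,60]'
python3 - <<'E'
from h import *
s=bot.get_state();print(s["position"],s["gripper_width"],s["wrist_force"])
p=vision.capture("wrist");save(p,"s1.png");print(delta([.602,.0165,.20],np.pi/2))
E
```

```text
clock: 24.0
position: [0.568, -0.3653, 0.0271]
tool_rot: [-1.239, 1.19, 1.238]
wrist_force: [-0.8, 0.3, -0.4]
gripper_width: 0.594
clock: 24.4
position: [0.5685, -0.3656, 0.2016]
tool_rot: [-1.242, 1.189, 1.234]
wrist_force: [-0.8, 0.6, -0.5]
gripper_width: 0.604
[ 0.5685 -0.3656  0.2016] 0.6043716669287834 [-0.7631  0.5921 -0.5354]
(array([ 0.393 , -4.7725, 38.12  ]), array([ 2.2778, -0.3488,  0.4604]))
```

View pics/s1.png

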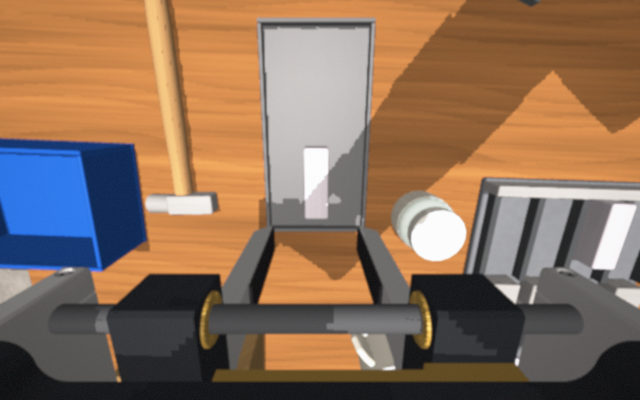

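Blank B lies flat in the tray at (316,180). Back to the press for A.

```bash
python3 -m creep '[0,-0.6,4.9,2,0,0,55,0,-1.2,9.8,2.2,0,0,55,0,-1.8,14.7,2.2,0,0,55,0,-2.4,19.6,2.2,0,0,55,0.3,-3,24.5,2.2,0,0,55,0.3,-3.6,29.4,2.2,0,0,55,0.3,-4.2,34.3,2.2,0,0,55,0.3,-4.8,38.1,2.2,0,0,55]'; python3 -m creep '[0,0,0,0,0,0,55,0,0,0,0,0,0,55]';python3 m4.py t1.png .619 .0165 0 .012
```

```text
clock: 25.25
position: [0.6006, 0.0201, 0.1939]
tool_rot: [-1.211, 1.208, 1.211]
wrist_force: [0.8, -0.7, -0.4]
gripper_width: 0.551
clock: 25.45
position: [0.6008, 0.0178, 0.1937]
tool_rot: [-1.211, 1.208, 1.211]
wrist_force: [0.1, -1.3, -0.6]
gripper_width: 0.55
[0.6195 0.0168 0.0025] 0.053111018122123155
(array([16.2778, -1.8766,  0.0455]), array([-0.1194, -0.0098, -0.0115])) [0.6008 0.0164 0.1938]
```

View pics/t1.png

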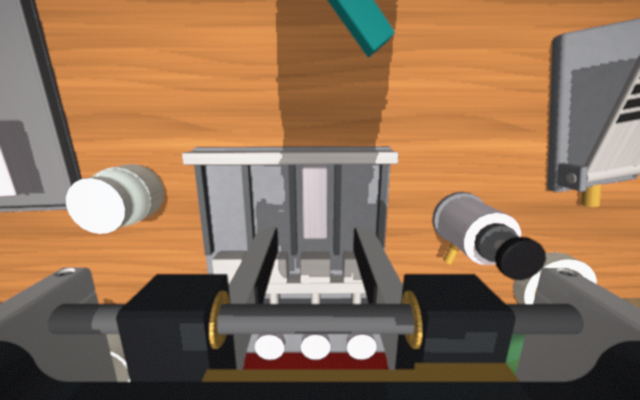

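```bash
python3 -m creep '[4,-1.9,0,0,0,0,55,8,-1.9,0,0,0,0,55,12,-1.9,0,0,0,0,55,14.5,-1.9,0,0,0,0,55,16,-1.9,0,0,0,0,55,16.1,-1.9,0,0,0,0,55,16.1,-1.9,0,0,0,0,20,16.1,-1.9,0,0,0,0,20]' 40;python3 -m creep '[0,0,0,0,0,0,20,0,0,0,0,0,0,20,0,0,0,0,0,0,20,0,0,0,0,0,0,20,-3,0,0,0,0,0,20,-7,0,0,0,0,0,20,-12,0,0,0,0,0,20,-12,0,0,0,0,0,20]' 40
python3 - <<'E'
from h import *
s=bot.get_state();print(s["position"],s["gripper_width"],s["wrist_force"])
p=vision.capture("wrist");save(p,"u2.png"); print(delta([.453,-.370,.15],np.pi/2+.035))
E
```

```text
clock: 26.35
position: [0.6207, 0.0171, 0.0347]
tool_rot: [-1.211, 1.207, 1.208]
wrist_force: [-0.5, 0.5, -0.4]
gripper_width: 0.416
clock: 27.15
position: [0.6223, 0.0174, 0.1602]
tool_rot: [-1.216, 1.201, 1.202]
wrist_force: [0.3, 0.9, -3.8]
gripper_width: 0.317
[0.6223 0.0174 0.1602] 0.3174392000914619 [ 0.3134  0.8506 -3.7571]
(array([  0.5283,  16.8612, -38.7205]), array([-1.9217, -0.017 ,  0.3296]))
```

View pics/u2.png

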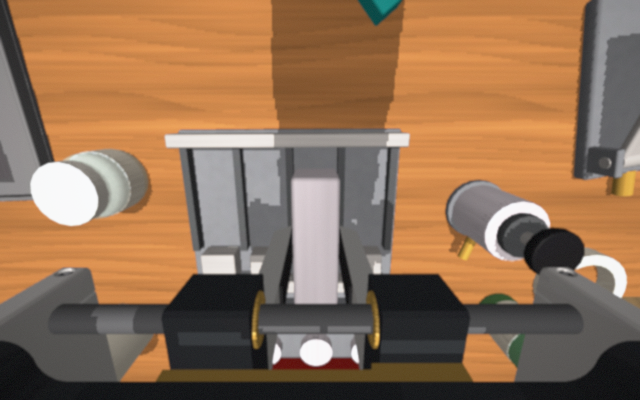

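```bash
python3 -m creep '[0,1.9,-4.5,0,0,0,20,0,3.8,-9,-2,0,0,20,0,5.7,-13.5,-2,0,0,20,0,7.6,-18,-2,0,0,20,0,9.5,-22.5,-2,0,0,20,0,11.4,-27,-2,0,0,20,0,13.3,-31.5,-2,0,0,20,0,15.2,-35.5,-2,0,0,20]' 40; python3 -m creep '[0,1.7,-3.2,0,0,0,20,0,1.7,-3.2,0,0,0,20,0,1.7,-3.2,0,0,0,20]' 40;python3 - <<'E'
from h import *
s=bot.get_state();print(s["position"],s["gripper_width"],s["wrist_force"])
p=vision.capture("wrist");save(p,"v1.png"); print(delta([.453,-.370,.028],np.pi/2+.035))
E
```

```text
clock: 28.0
position: [0.4665, -0.3392, 0.151]
tool_rot: [-1.233, 1.192, 1.238]
wrist_force: [1.1, 0.3, -4.2]
gripper_width: 0.314
clock: 28.3
position: [0.4516, -0.3703, 0.1511]
tool_rot: [-1.232, 1.192, 1.237]
wrist_force: [-0.1, 0.5, -3.3]
gripper_width: 0.315
[ 0.4516 -0.3703  0.1511] 0.3154070754883543 [-0.1283  0.5084 -3.3281]
(array([12.3497, -0.1038, -0.0619]), array([ 0.0585,  0.1084, -0.091 ]))
```

View pics/v1.png

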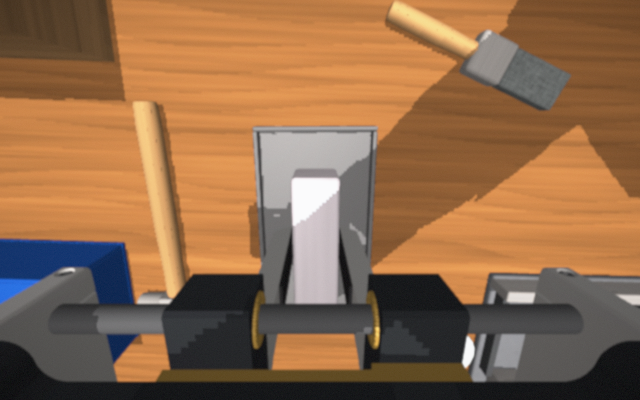

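```bash
python3 -m creep '[4,0,0,0,0,0,20,8,0,0,0,0,0,20,10.5,0,0,0,0,0,20,11.6,0,0,0,0,0,20,12.1,0,0,0,0,0,20,12.3,0,0,0,0,0,20,12.3,0,0,0,0,0,20]' 40
python3 - <<'E'
from h import *
s=bot.get_state();print(s["position"],s["gripper_width"],s["wrist_force"])
p=vision.capture("wrist");save(p,"v2.png")
E
```

```text
clock: 29.05
position: [0.453, -0.3706, 0.031]
tool_rot: [-1.237, 1.192, 1.235]
wrist_force: [-0.5, 0.4, -3.1]
gripper_width: 0.315
[ 0.453  -0.3706  0.031 ] 0.31486877569571425 [-0.4848  0.4462 -3.1061]
```

View pics/v2.png

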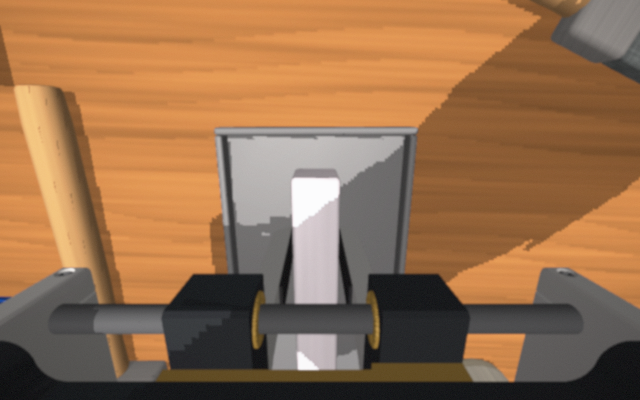

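```bash
python3 -m creep '[0.3,0,0,0,0,0,20,0.35,0,0,0,0,0,20,0.35,0,0,0,0,0,60,0.35,0,0,0,0,0,60,0.35,0,0,0,0,0,60,0.35,0,0,0,0,0,60]' 40;python3 -m creep '[-4,0,0,0,0,0,60,-9,0,0,0,0,0,60,-14,0,0,0,0,0,60,-18,0,0,0,0,0,60,-18,0,0,0,0,0,60]'
python3 - <<'E'
from h import *
s=bot.get_state();print(s["position"],s["gripper_width"],s["wrist_force"])
p=vision.capture("wrist");save(p,"w1.png"); q=vision.capture("top"); save(q,"w2.png",(180,80,500,260),2.5);print(delta([.652,.2140,.2],np.pi/2))
E
```

```text
clock: 29.7
position: [0.4525, -0.3704, 0.0265]
tool_rot: [-1.236, 1.192, 1.236]
wrist_force: [-0.4, 1.0, -0.6]
gripper_width: 0.59
clock: 30.2
position: [0.4539, -0.3716, 0.2126]
tool_rot: [-1.244, 1.192, 1.228]
wrist_force: [0.2, -0.8, -1.1]
gripper_width: 0.597
[ 0.4539 -0.3716  0.2126] 0.5969540781126508 [ 0.2132 -0.8324 -1.1339]
(array([  0.6506, -22.0506,  57.6845]), array([ 2.0761, -0.0454,  0.0486]))
```

View pics/w1.png

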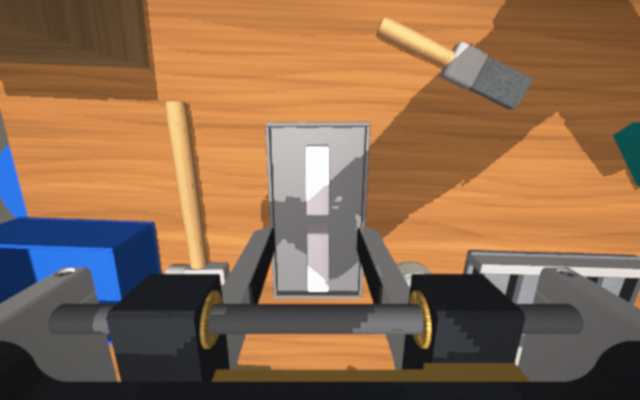

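View pics/w2.png

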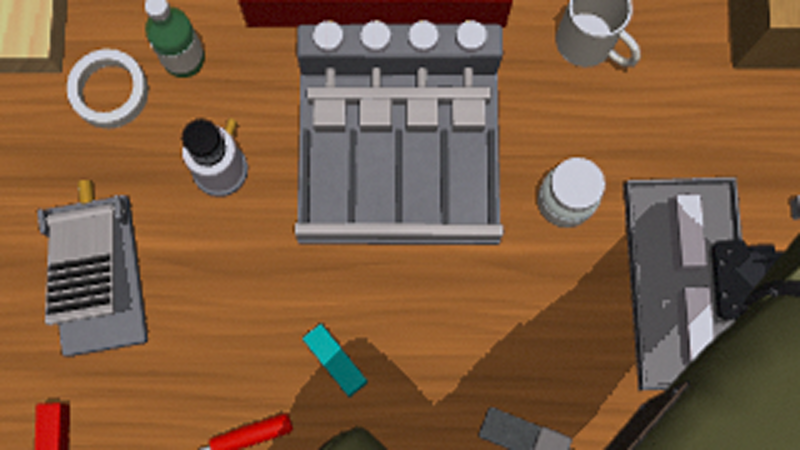

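Both blanks lie flat in the tray, and the press and pedal are clear. Now the oiler again.

```bash
python3 -m creep '[0,-1.8,4.6,2,0,0,0,0,-3.6,9.2,2,0,0,0,0,-5.4,13.8,2,0,0,0,0,-7.2,18.4,2,0,0,0,0,-9,23,2,0,0,0,0,-10.8,27.6,2,0,0,0,0,-12.6,32.2,2,0,0,0,0,-14.4,36.8,2,0,0,0]'; python3 -m creep '[0,-1.7,4.6,0,0,0,0,0,-3.4,9.2,0,0,0,0,0,-5.1,13.8,0,0,0,0,0,-6.8,18.4,0,0,0,0,0,-7.6,20.8,0,0,0,0,0,-7.6,20.8,0,0,0,0,0,-7.6,20.8,0,0,0,0]';python3 - <<'E'
from h import *
print(bot.get_state()["position"],delta([.652,.2135,.14],np.pi/2))
q=vision.capture("top"); save(q,"x0.png",(180,80,500,260),2.5)
E
```

```text
clock: 31.1
position: [0.5828, 0.0046, 0.2046]
tool_rot: [-1.209, 1.211, 1.212]
wrist_force: [0.6, -0.8, 0.1]
gripper_width: 0.004
clock: 31.8
position: [0.6583, 0.2106, 0.2043]
tool_rot: [-1.21, 1.211, 1.212]
wrist_force: [0.3, -0.0, 0.1]
gripper_width: 0.004
[0.6583 0.2106 0.2043] (array([6.4314, 0.608 , 0.2989]), array([ 0.113 , -0.0538, -0.1659]))
```

```bash
python3 -m creep '[4,0.6,0.3,0,0,0,0,6.4,0.6,0.3,0,0,0,0,7.4,0.6,0.3,0,0,0,0,8.2,0.6,0.3,0,0,0,0,9,0.6,0.3,0,0,0,0,9.5,0.6,0.3,0,0,0,0,9.7,0.6,0.3,0,0,0,0,9.8,0.6,0.3,0,0,0,0]'; python3 -m creep '[0.1,0,0,0,0,0,0,0.2,0,0,0,0,0,0,0.2,0,0,0,0,0,0]'
```

```text
clock: 32.65
position: [0.6535, 0.2129, 0.1112]
tool_rot: [-1.211, 1.207, 1.208]
wrist_force: [-8.7, -4.8, 17.7]
gripper_width: 0.002
clock: 32.95
position: [0.6536, 0.2129, 0.1111]
tool_rot: [-1.211, 1.206, 1.207]
wrist_force: [-14.0, -6.7, 24.7]
gripper_width: 0.004
```

At the stop (19.9 mm, with the force climbing stiffly). Rise and check.

```bash
python3 -m creep '[-4,0,0,0,0,0,0,-8,0,0,0,0,0,0,-11,0,0,0,0,0,0,-11,5,0,0,0,0,0,-11,10,0,0,0,0,0,-11,15,0,0,0,0,0,-11,18,0,0,0,0,0,-11,18,0,0,0,0,0]'; python3 m4.py x1.png .452 -.37 .04 .005
python3 - <<'E'
from fit import *
q=vision.capture("top"); save(q,"x2.png",(180,80,500,260),2.5); s=vision.capture("scene"); save(s,"x3.png",(150,140,490,320),2.3)
for x0 in ([.568,-.365,.04],[.452,-.37,.04]):
  for n,p in(("top",q),("scene",s)):
    m=blob("blank0",p,[x0[0],x0[1],.02])
    print(n, None if m is None else fit([(p,m)],box(.09,.03,.005,.041),np.array(x0)))
print(bot.get_state()["wrist_force"])
E
```

```text
clock: 33.75
position: [0.4708, 0.2135, 0.2184]
tool_rot: [-1.211, 1.205, 1.209]
wrist_force: [0.0, 0.0, 0.3]
gripper_width: 0.006
none
top None
scene (array([ 0.5667, -0.3651,  0.0672]), np.float64(0.11544417851611999))
top (array([ 0.4568, -0.3691, -0.0004]), np.float64(0.1817663817663817))
scene (array([ 0.4482, -0.3694,  0.0659]), np.float64(0.11060682467641625))
[0.1364 0.2576 0.0425]
```

View pics/x2.png

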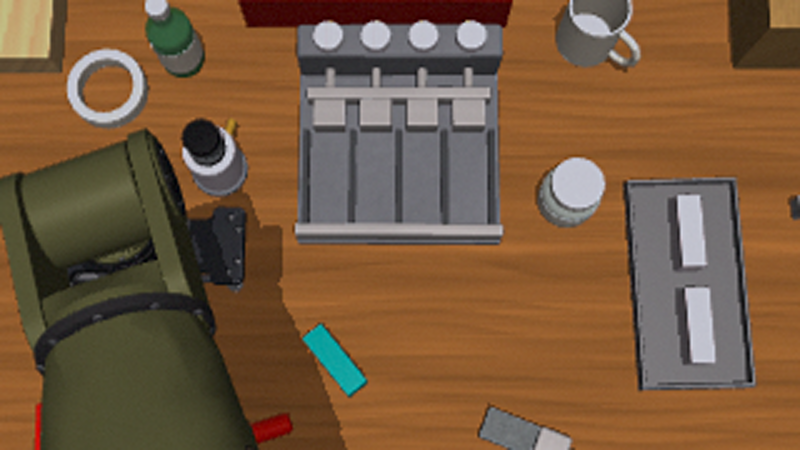

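View pics/x3.png

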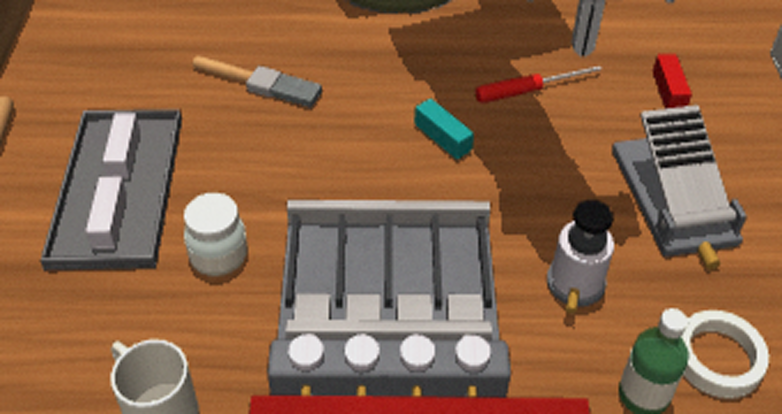

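Both blanks lie flat in the tray, the plunger and pedal are up, the jar stands, and the robot is clear.

```bash
python3 -c "
from workcell import bot
print(bot.finish_job())"
```

```text
the job is handed in; nothing more can be done
None
```

The whole sequence ran in order and I handed the job in at about 34 s of the 210 s allowed; the system gives no verdict. Only two blanks were on the bench.

1. **Oiler:** I pressed the plunger to its stop (tool tip at 111 mm, force rising to 29 N) and let it rise.
2. **Press:** I laid both blanks in the two inner bays and let go. They dropped the last few millimetres, and the pictures afterwards showed both lying in their bays.
3. **Strikes:** I pressed the pedal down twice (tip at 53 mm, 52 N then 66 N on the wrist) and let it come up between. The top camera showed the rams forward on the first press and back after each one, with both blanks in the bays.
4. **Tray:** I moved both blanks to the grey tray, end to end and not stacked.
5. **Oiler again:** I pressed the plunger to the same height (25 N) and let it rise.

**Last checks:** the top and scene pictures show both blanks flat in the tray, the pedal and plunger up, the jar upright and the gripper touching nothing. The red and turquoise look-alikes were left alone.

**Checks that failed or disagreed:**
- **Wrist camera:** the tray was out of its view, so that check found nothing.
- **Top camera:** the network missed one blank, though it is plain in the picture.
- **Second blank:** the top and scene fits differ by about 9 mm and 0.07 rad. Both put it well inside the tray.

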